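# Take the slide rack off the safety hook

## Task

The steel slide rack hangs by its wire bail on the stand's safety hook, caught under the hook's nose. Hold the rack and use its bail to press the sprung keeper back until it clears the nose, lift it off without straining the hook, and set it gently, upright and flat inside the raised rim of the white drip tray, then let go. Do not drop the rack or tip it over, and leave the bottles and the tape roll where they are.

Things in the scene. Friction and masses are not known exactly. Their poses are not given: they have to be found in the camera images.
- rack: steel rack of upright glass slides, one rigid part of about 0.2 kg. Origin at the centre of its underside, z up. 64 mm along x; flat sides at y = -20 and +20 mm, 70 mm high; slides end at z = 79. Hangs with its x along the stand's x. Hook and bail bar the way from above: come slanted about 40 deg from vertical from the stand's -x side, a finger on each flat side, at z about 50 mm.
- bail (a point): underside of the middle of the crossbar of the rack's fixed bail, 150 mm above the rack's origin. The bail is 6 mm wire in the rack's plane x = 0: legs up from the sides at y = -17 and +17 mm, crossbar along y, its top at 156 mm
- stand: fixed draining stand, 306 mm high: 146 x 100 mm grey base plate (top at z = 16 mm), post 97 mm behind (+x of) the hook seat, cross arm, hook of 10 mm round bar in its x-z plane. Origin on the worktop straight below the hook seat; x points from the hook's open front to the post (roughly to the robot's left), z up.
- hook_seat (a point): top of the hook's level seat (240 mm high) where the bail hangs; axes as the stand's. Nose over the bail: x -16 to 11 mm, z 11.5 to 21.5. Shank front x = 34. The bail at x = 0 can rise only 5 mm; pushed to x = 15 to 28 (aim at 20) it can go straight up, and with its underside above z = 25 mm it can be drawn off forwards (-x) over the nose.
- keeper (a joint): sprung wire keeper: fork of two 4 mm wires on a pin 36 mm behind and 48 mm above the hook seat, sloping down and forward to just behind the bail. 0 rad = shut; grows to 0.8 as the bail presses it back (stand's +x). About 1.5 N at the bail starts it, about 3 N holds it at 0.3 rad, which clears the nose; it springs shut by itself.
- tray: fixed white drip tray, 130 mm along x, 100 mm along y, edge 12 mm high. Origin on the worktop below its centre, z up. Floor top at z = 6 mm; in its middle a raised rim, 74 mm (x) by 50 mm (y) inside, 4 mm thick, top at z = 14 mm. The rack stands inside the rim, its x along the tray's x (either way round).
- tray_floor (a point): centre of the tray's floor inside the rim, 6 mm above the tray's origin
- drop_bottle: small brown dropper bottle, 34 mm diameter, 78 mm high, origin under its centre; bystander
- stain_bottle: stain bottle with white cap, 60 mm diameter, 145 mm high, origin under its centre; bystander
- tape_roll: roll of tape lying flat, 94 mm across, 48 mm high, origin under its centre; bystander

How it is judged:
By the outcome, as a careful person would: the job done as asked, in the order asked, and still so for the second after the job is handed in, with the robot touching nothing.
It also fails if it takes over 45 s, if anything falls off the work surface, if the arm or the gripper's body presses on something with over 40 N, if the wrist force passes 120 N, or if a joint passes its speed limit or range.

## Robot

A 6-joint arm with a two-finger parallel gripper is mounted at the origin on a cart in front of the work surface, level with it; the furniture and walls round the work are solid. World frame = base frame: x ahead of the robot, y to its left, z up, the work surface at z = 0. Lengths are in m, angles in rad, forces in N, time in s.
With the tool pointing down it reaches from about 0.375 to 0.75 m from the base axis. Payload 9 kg.
Tool frame: the origin (TCP) lies on the centre line of the jaws, within the pads' length; the fingertips stand 14 mm ahead of it and the grasp point (between the pads) lies 5 mm behind it (manip.tip_extent is the distance from the TCP to the fingertips, in m); z points along the fingers, y is the direction in which the jaws open and shut (so a half turn about z gives the same grasp; the last joint's range is limited). The gripper opens to 85 mm and grips with 20 to 120 N. Pads are 22 mm wide; open, the fingers measure 114 mm over their backs; the gripper's body (76 mm by 85 mm) begins 54 mm behind the grasp point. The pads swing forward as they close: fully open they stand 13 mm farther back than shut.
Start: joints at [1.024, 0.104, 0.097, 1.564, 0, 1.353], TCP at [0.194, 0.568, 0.245] pointing down, gripper open.
Joint ranges: [-2.99, 2.99], [-0.84, 1.86], [-1.1, 1.16], [-1.84, 2.11], [-1.51, 1.56], [-3.14, 3.14]. Speed limits (rad/s): [2.22, 2.22, 2.57, 3.14, 3.14, 3.14].

## Interface

Orientations are given as a rotation vector (axis times angle).
In Python, from workcell import telemetry, viewer, manip gives the robot as it stands.
- The arm moves only by the tool jog_arm, never from a script. Its argument "rows" is one flat list of numbers, 4 for each row, row after row: the shift along the tool's x, y, z in units of 0.03 m (1.0 is 0.03 m), then the turn about the tool's z in units of 90 degrees (1.0 is 90 degrees). In form: [tx, ty, tz, twist, tx, ty, tz, twist, ...]. A call has 1 to 20 rows; each row shifts and turns the commanded pose from where the row before left it, along the tool's axes as they then stand; what a row does not reach is not made up. A row lasts 1/10 s, in which the tool goes at most 50 mm and 8.59 degrees, less where a joint would pass 70% of its speed; a pose out of reach is approached as far as the arm can. A call with a number of a shift or a turn outside -1 to 1 is refused whole. A call with a gripper value outside its range is refused whole. "jaw" is the opening, from -1 (shut) to 1 (fully open), set as the call begins (left out, the last holds). The fingers move at their own pace and stop on an object; the grip force is fixed at half the most. Time passes only in rows, so rows that do not move let the fingers close. It gives the time, the measured TCP pose, the force and the opening at its end, in the units of the state.
- telemetry.read_state(): the state, without advancing time (a new reading comes with each control period).
- viewer.capture(name): name is "scene" or "side" or "wrist"; returns the picture (400x640x3 uint8, red, green, blue); there is no depth.
- viewer.calibration(name): a dict with "camera_matrix" (3x3 intrinsics, pixels), "k1" (the pictures are not rectified: a ray, as slopes to the right and down, at radius r is drawn at 1 + k1 r^2 times it, then the intrinsics apply), "R" (3x3) and "t" (3): a world point X has camera coordinates R X + t; the wrist camera has in their place "hand_eye" (4x4, takes a point from camera to tool coordinates, whose origin is the TCP and whose axes are the flange's). Camera axes: x right, y down, z forward; pixel columns grow to the right and rows downward; lengths in m; the calibration is good to about 2 mm. A picture is of the moment at which its call begins: read the wrist's pose just before it. calibration takes no time and is no camera call.
- manip.sign_off(): hands the job in, once; it reports no verdict.
The state is a dict: "t": time; "q": joint angles; "joint_velocities": joint speeds; "effort": joint torques, N m; "tool_pos": TCP position; "eef_rot": TCP orientation; "force": force on the tool from outside, world axes, zero at the start; "torque": the same for the moment, N m; "width": finger opening in m.
Only numpy, scipy, OpenCV 4.12 (cv2) and the standard library are available. Lean on these libraries where they do the work, as an engineer would, in place of code of your own. Each camera call takes 0.05 s, during which the arm holds its last target.

## Working session

There is one attempt and no reset: what is moved stays moved. The work goes in short steps, Python scripts to look and compute and a tool call to move; the robot and the scene stay as the last step left them, time stands still between calls to the robot, and variables do not carry over. Pictures are saved under pics/ and viewed, and the job is handed in when it is done.

Besides the shell and the picture viewer there is one more tool, called after ">>>" as name(argument=value, ...), one argument or row to a line, values as JSON. jog_arm: Moves the arm, as the interface text tells. Its arguments: {"type":"object","properties":{"rows":{"type":"array"},"jaw":{"type":"number"}},"required":["rows"]}

```bash
ls -la; mkdir -p pics; python3 - <<'E'
from workcell import telemetry, viewer, manip
import cv2, numpy as np
s=telemetry.read_state()
for k,v in s.items(): print(k,np.round(v,4))
for n in ["scene","side","wrist"]:
    c=viewer.calibration(n); print(n,{k:np.round(v,4).tolist() for k,v in c.items()})
    im=viewer.capture(n); cv2.imwrite(f"pics/{n}0.png",im[:,:,::-1])
print(manip.tip_extent)
E
```

```text
total 12
drwxr-xr-x  3 agent agent 4096 Dec  6 18:52 .
drwxr-xr-x 23 root  root  4096 Dec  6 18:52 ..
drwxr-xr-x  2 agent agent 4096 Dec  6 18:52 pics
t 0.0
q [ 1.0243  0.1047  0.0965  1.5639 -0.      1.3531]
joint_velocities [-0.0006 -0.0009  0.0013 -0.0004 -0.      0.    ]
effort [ 4.00000e-04 -5.56933e+01  5.03648e+01  1.71000e-02 -4.00000e-04
  0.00000e+00]
tool_pos [0.1936 0.5676 0.2445]
eef_rot [-5.1410e-01 -3.0987e+00  2.0000e-03]
force [ 1.0682 -0.1846  0.1884]
torque [-0.0191  0.0143 -0.0243]
width 0.0853
scene {'camera_matrix': [[385.9427, 0.0, 316.3183], [0.0, 385.9427, 199.7848], [0.0, 0.0, 1.0]], 'k1': 0.0302, 'R': [[0.543, -0.8397, 0.0017], [-0.6521, -0.423, -0.6292], [0.529, 0.3406, -0.7773]], 't': [-0.1872, 0.5245, 0.9955]}
side {'camera_matrix': [[456.5524, 0.0, 317.7237], [0.0, 456.5524, 206.4832], [0.0, 0.0, 1.0]], 'k1': -0.0277, 'R': [[0.9882, -0.1529, 0.0035], [-0.0897, -0.5976, -0.7968], [0.1239, 0.7871, -0.6043]], 't': [-0.5189, 0.2733, 1.1738]}
wrist {'camera_matrix': [[315.1201, 0.0, 312.8502], [0.0, 315.1201, 197.562], [0.0, 0.0, 1.0]], 'k1': -0.0567, 'hand_eye': [[-0.0007, -0.9542, -0.2992, 0.0768], [1.0, -0.0007, -0.0002, -0.0014], [0.0, -0.2992, 0.9542, -0.1295], [0.0, 0.0, 0.0, 1.0]]}
0.014
```

View pics/scene0.png

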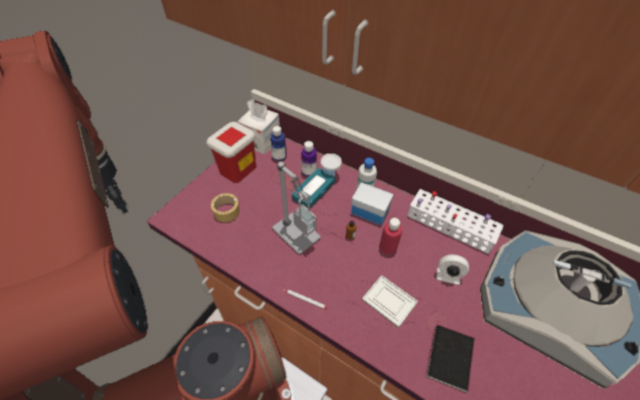

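View pics/side0.png

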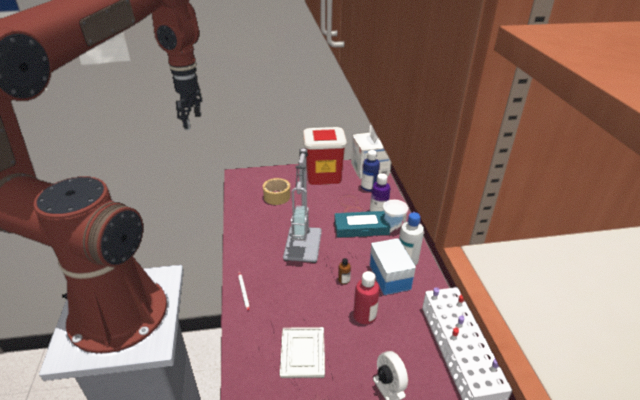

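View pics/wrist0.png

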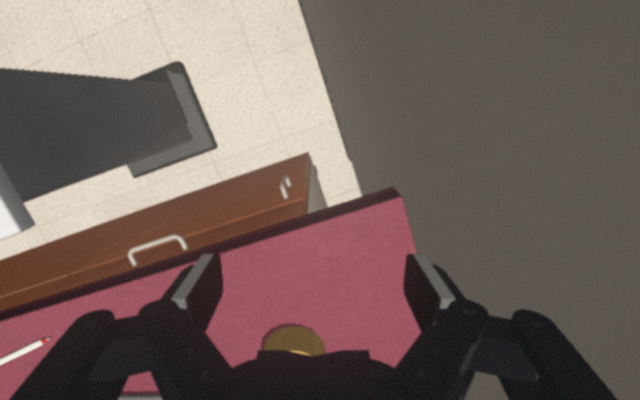

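```bash
python3 - <<'E'
import cv2
def c(n,x,y,w,h,f,o):
    im=cv2.imread(f"pics/{n}0.png")[y:y+h,x:x+w]; cv2.imwrite(f"pics/{o}.png",cv2.resize(im,None,fx=f,fy=f,interpolation=cv2.INTER_CUBIC))
c("scene",260,150,100,110,5,"a1"); c("side",265,140,80,130,4.5,"a2"); c("scene",350,265,80,70,7,"a3"); c("side",265,315,80,70,7,"a4")
E
```

```text
(no output)
```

View pics/a1.png

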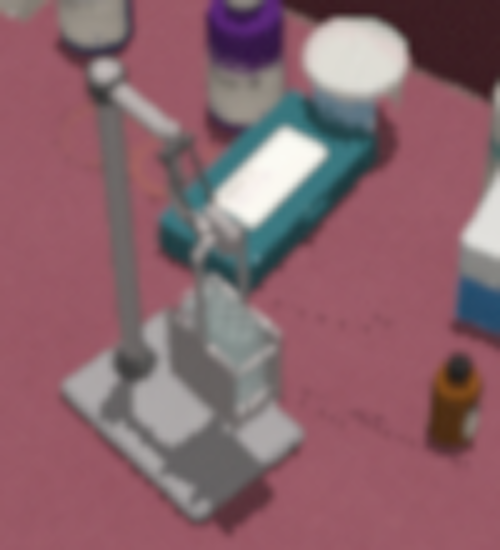

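View pics/a2.png

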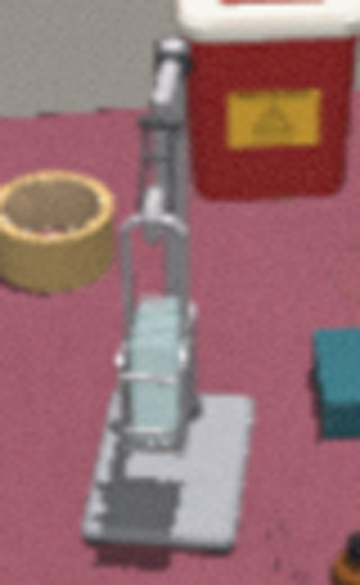

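View pics/a3.png

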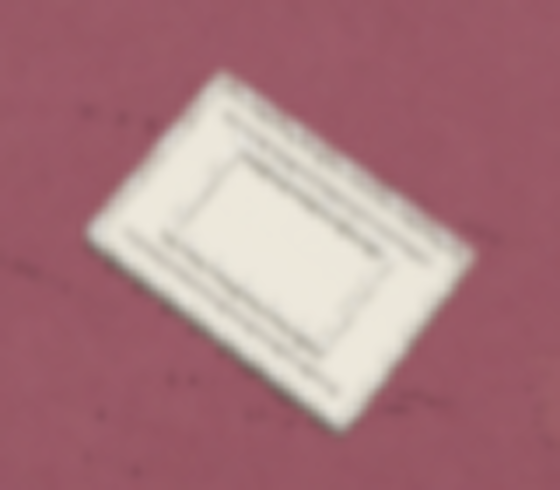

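View pics/a4.png

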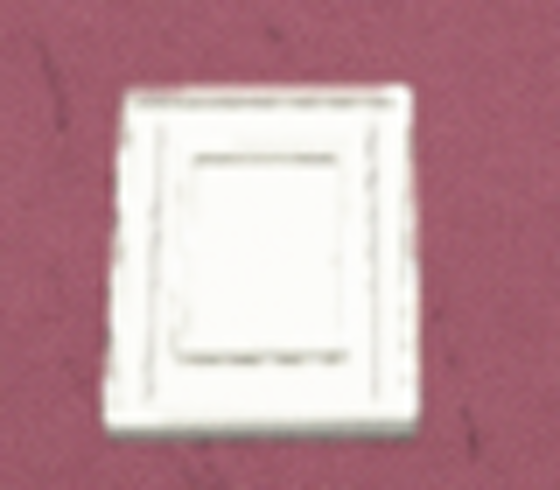

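```bash
cat > h.py <<'E'
import numpy as np, cv2
from scipy.spatial.transform import Rotation as Rn
from scipy.optimize import least_squares
from workcell import telemetry, viewer, manip
def proj(X,n,wp=None):
    c=viewer.calibration(n); K=c["camera_matrix"]; X=np.atleast_2d(X)
    if n=="wrist":
        p,r=wp; T=np.linalg.inv(np.array(c["hand_eye"]))
        X=(X-p)@Rn.from_rotvec(r).as_matrix(); Y=X@T[:3,:3].T+T[:3,3]
    else: Y=X@np.array(c["R"]).T+c["t"]
    u=Y[:,:2]/Y[:,2:]; r2=(u**2).sum(1,keepdims=True); u=u*(1+c["k1"]*r2)
    return u@np.array(K)[:2,:2].T+np.array(K)[:2,2]
def fr(x,y,a,L):
    L=np.atleast_2d(L); c,s=np.cos(a),np.sin(a)
    return np.c_[x+c*L[:,0]-s*L[:,1],y+s*L[:,0]+c*L[:,1],L[:,2]]
def grab(n,o,box=None,f=1):
    im=viewer.capture(n)[:,:,::-1]
    cv2.imwrite(f"pics/{o}_raw.png",im)
    if box: x,y,w,h=box; im=im[y:y+h,x:x+w]
    cv2.imwrite(f"pics/{o}.png",cv2.resize(im,None,fx=f,fy=f,interpolation=cv2.INTER_CUBIC))
E
python3 - <<'E'
from h import *
S=lambda L:np.array(L)/7+[350,265]; D=lambda L:np.array(L)/7+[265,315]
# tray local order: corners (sx,sy); x axis ~ world +y => local +y ~ world -x
# side image: top-left = world(-x,+y) => local(+,+); top-right local(+,-); bottom-right(-,-); bottom-left(-,+)
o=np.array([[65,50,12],[65,-50,12],[-65,-50,12],[-65,50,12]])/1e3
i=np.array([[37,25,14],[37,-25,14],[-37,-25,14],[-37,25,14]])/1e3
side_o=D([(128,90),(410,90),(418,420),(105,420)]); side_i=D([(195,158),(338,158),(347,357),(180,357)])
# scene: left corner(88,232)=?; 
sc_o=S([(88,232),(222,75),(472,255),(340,425)]); sc_i=S([(165,235),(240,155),(388,258),(322,355)])
def res(p,split=False):
    P=lambda L,n:proj(fr(p[0],p[1],p[2],L),n)
    r=[P(o,"side")-side_o,P(i,"side")-side_i,P(o,"scene")-sc_o,P(i,"scene")-sc_i]
    return r if split else np.ravel(r)
s=least_squares(res,[0.5,-.1,1.57],loss="soft_l1"); print("tray",s.x); print(np.round(np.array(res(s.x,True)),1).tolist())
S=lambda L:np.array(L)/5+[260,150]; D=lambda L:np.array(L)/4.5+[265,140]
def rs(p,split=False):
    xb=p[3]; b=np.array([[xb+.073,.05,.016],[xb+.073,-.05,.016],[xb-.073,-.05,.016],[xb-.073,.05,.016]])
    P=lambda L,n:proj(fr(p[0],p[1],p[2],L),n)
    r=[P(b,"side")-D([(115,395),(252,400),(235,540),(88,535)]), P(b[[0,2,3]],"scene")-S([(62,388),(300,435),(198,515)]),
       P([[.097,0,.300],[.097,0,.018]],"scene")-S([(106,82),(135,365)])]
    return r if split else np.concatenate([q.ravel() for q in r])
s=least_squares(rs,[.5,.2,1.57,.03],loss="soft_l1"); print("stand",s.x)
for q in rs(s.x,True): print(np.round(q,1).tolist())
st=s.x
L=[[0,0,.24],[-.016,0,.2565],[0,0,.246],[0,0,.09],[-.032,-.02,.09],[-.032,-.02,.16],[.036,0,.288]]
print(np.round((proj(fr(*st[:3],L),"scene")-[260,150])*5).tolist(),np.round((proj(fr(*st[:3],L),"side")-[265,140])*4.5).tolist())
E
```

```text
tray [ 0.45810515 -0.19361035  1.42491746]
[[[-0.9, 0.1], [-0.6, -0.1], [-0.8, -0.1], [-0.7, 0.1]], [[-0.8, -0.8], [-0.5, -0.8], [-1.8, -2.5], [0.2, -2.4]], [[1.0, -0.2], [1.0, -0.2], [1.2, 0.1], [1.4, 0.5]], [[2.5, -0.9], [1.3, -1.0], [0.7, -0.6], [0.8, -2.3]]]
stand [0.49527563 0.13611576 1.33854062 0.04541532]
[[-1.8, -1.8], [-0.4, -1.2], [-0.4, 0.2], [-2.3, -0.7]]
[[-0.0, -0.3], [3.0, -0.9], [1.5, 0.9]]
[[0.8, -1.0], [0.5, -0.6]]
[[226.0, 237.0], [245.0, 234.0], [226.0, 230.0], [231.0, 385.0], [288.0, 397.0], [289.0, 332.0], [181.0, 148.0]] [[152.0, 224.0], [149.0, 217.0], [152.0, 216.0], [158.0, 420.0], [184.0, 456.0], [183.0, 367.0], [158.0, 121.0]]
```

```bash
python3 - <<'E'
from h import *
def ray(n,u,v):
    c=viewer.calibration(n);K=np.array(c["camera_matrix"]);R=np.array(c["R"])
    d=cv2.undistortPoints(np.array([[[u,v]]],float),K,np.array([c["k1"],0,0,0,0]))[0,0]
    return -R.T@c["t"], R.T@np.r_[d,1]
for n,u,v,z in [("side",225,168,0),("side",300,166,0),("side",20,335,-.9),("side",20,335,-.7),("scene",150,222,0),("side",225,395,0),("side",190,120,.245)]:
    C,d=ray(n,u,v); print(n,u,v,z,np.round(C+d*(z-C[2])/d[2],3), np.round(C,2))
s=telemetry.read_state(); print(Rn.from_rotvec(s["eef_rot"]).as_matrix().round(3))
E
```

```text
side 225 168 0 [0.272 0.661 0.   ] [ 0.39 -0.84  0.93]
side 300 166 0 [0.555 0.632 0.   ] [ 0.39 -0.84  0.93]
side 20 335 -0.9 [-0.826  0.733 -0.9  ] [ 0.39 -0.84  0.93]
side 20 335 -0.7 [-0.693  0.561 -0.7  ] [ 0.39 -0.84  0.93]
scene 150 222 0 [0.268 0.643 0.   ] [-0.08 -0.27  1.1 ]
side 225 395 0 [ 0.278 -0.274  0.   ] [ 0.39 -0.84  0.93]
side 190 120 0.245 [0.186 0.582 0.245] [ 0.39 -0.84  0.93]
[[-0.946  0.323 -0.001]
 [ 0.323  0.946 -0.001]
 [ 0.    -0.001 -1.   ]]
```

```bash
python3 - <<'E'
from h import *
im=cv2.imread("pics/side0.png"); cv2.imwrite("pics/b1.png",cv2.resize(im[:,:400],None,fx=1.5,fy=1.5))
E
```

```text
(no output)
```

View pics/b1.png

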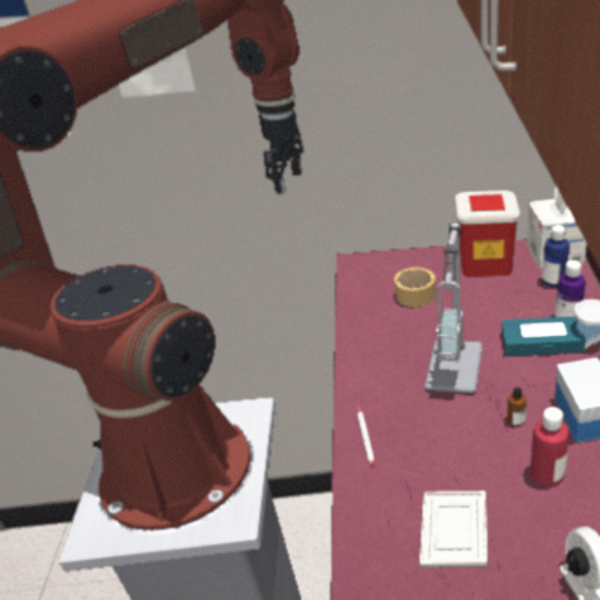

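```bash
cat >> h.py <<'E'
def plan(target,tw_deg=0,n=10,dec=2):
    """rows: move TCP to target (world) with total twist tw_deg about tool z in n rows"""
    s=telemetry.read_state(); p=np.array(s["tool_pos"]); R=Rn.from_rotvec(s["eef_rot"]).as_matrix()
    rows=[]; tt=0
    for k in range(n):
        goal=np.array(s["tool_pos"])+(np.array(target)-s["tool_pos"])*(k+1)/n
        d=np.round(R.T@(goal-p)/.03,dec); p=p+R@d*.03
        tw=round(tw_deg*(k+1)/n/90-tt,3); tt+=tw; R=R@Rn.from_rotvec([0,0,tw*np.pi/2]).as_matrix()
        rows+=[*d.tolist(),tw]
    print(rows); print("end",p.round(4))
E
python3 - <<'E'
from h import *
plan([.1035,.438,.30],-95,12)
E
```

```text
[0.12, -0.42, -0.15, -0.088, 0.18, -0.4, -0.16, -0.088, 0.23, -0.38, -0.15, -0.088, 0.28, -0.33, -0.15, -0.088, 0.32, -0.3, -0.16, -0.088, 0.37, -0.25, -0.15, -0.088, 0.39, -0.19, -0.15, -0.088, 0.41, -0.14, -0.16, -0.088, 0.44, -0.08, -0.15, -0.088, 0.43, -0.03, -0.15, -0.088, 0.44, 0.04, -0.15, -0.088, 0.43, 0.1, -0.16, -0.088]
end [0.1036 0.4379 0.3001]
```

>>> jog_arm(
  rows=[0.12,-0.42,-0.15,-0.088,0.18,-0.4,-0.16,-0.088,0.23,-0.38,-0.15,-0.088,0.28,-0.33,-0.15,-0.088,0.32,-0.3,-0.16,-0.088,0.37,-0.25,-0.15,-0.088,0.39,-0.19,-0.15,-0.088,0.41,-0.14,-0.16,-0.088,0.44,-0.08,-0.15,-0.088,0.43,-0.03,-0.15,-0.088,0.44,0.04,-0.15,-0.088,0.43,0.1,-0.16,-0.088],
  jaw=1,
)

```text
t: 1.35
tool_pos: [0.1033, 0.4375, 0.3004]
eef_rot: [1.945, -2.466, 0.0]
force: [0.5, -0.6, 0.6]
width: 0.0853
```

>>> jog_arm(
  rows=[1,0,0,0,1,0,0,0,1,0,0,0,1,0,0,0],
)

```text
t: 1.75
tool_pos: [0.0746, 0.3204, 0.3002]
eef_rot: [1.939, -2.472, 0.0]
force: [0.2, -0.7, -0.4]
width: 0.0855
```

```bash
python3 - <<'E'
from h import *
s=telemetry.read_state(); print(s["q"],Rn.from_rotvec(s["eef_rot"]).as_matrix()[:,2])
E
```

```text
[ 9.37297393e-01 -7.13981739e-01 -4.69949496e-01  1.81499546e+00
 -3.08956614e-05 -3.93104318e-01] [-7.38917092e-05 -1.52794497e-04 -9.99999986e-01]
```

```bash
python3 - <<'E'
from h import *
s=telemetry.read_state(); R=Rn.from_rotvec(s["eef_rot"]).as_matrix(); print(np.degrees(np.arctan2(R[1,0],R[0,0]))+180, R.round(3))
plan([-.053,.341,.3],0,5)
E
```

```text
76.22640343250981 [[-0.238 -0.971 -0.   ]
 [-0.971  0.238 -0.   ]
 [ 0.     0.    -1.   ]]
[0.07, 0.86, 0.0, 0.0, 0.07, 0.86, 0.0, 0.0, 0.07, 0.86, 0.0, 0.0, 0.07, 0.85, 0.01, 0.0, 0.07, 0.86, -0.0, 0.0]
end [-0.0529  0.3409  0.2999]
```

>>> jog_arm(
  rows=[0.07,0.86,0,0,0.07,0.86,0,0,0.07,0.86,0,0,0.07,0.86,0,0,0.07,0.86,0,0,1,0,0,0,1,0,0,0,1,0,0,0],
)

```text
t: 2.55
tool_pos: [-0.0791, 0.2687, 0.305]
eef_rot: [1.93, -2.462, 0.031]
force: [-1.4, 0.5, 1.4]
width: 0.0858
```

```bash
python3 - <<'E'
from h import *
s=telemetry.read_state(); print(s["q"],Rn.from_rotvec(s["eef_rot"]).as_matrix()[:,2])
E
```

```text
[ 1.3831307  -0.84085357 -0.52991901  1.90451578 -0.00614342  0.0534151 ] [ 0.00178508 -0.02352863 -0.99972157]
```

```bash
python3 - <<'E'
from h import *
plan([-.046,.3705,.50],0,7)
E
```

```text
[-0.49, -0.04, -0.94, 0.0, -0.48, -0.05, -0.94, 0.0, -0.49, -0.04, -0.94, 0.0, -0.49, -0.05, -0.94, 0.0, -0.49, -0.04, -0.94, 0.0, -0.48, -0.04, -0.94, 0.0, -0.49, -0.05, -0.94, 0.0]
end [-0.046   0.3705  0.5001]
```

>>> jog_arm(
  rows=[-0.49,-0.04,-0.94,0,-0.49,-0.04,-0.94,0,-0.49,-0.04,-0.94,0,-0.49,-0.05,-0.94,0,-0.49,-0.05,-0.94,0,-0.49,-0.04,-0.94,0,-0.49,-0.05,-0.94,0,0,0,-1,0,0,0,-1,0],
)

```text
t: 3.45
tool_pos: [-0.0466, 0.3834, 0.5276]
eef_rot: [-1.922, 2.453, 0.014]
force: [1.7, -0.4, 0.4]
width: 0.0854
```

```bash
python3 - <<'E'
from h import *
s=telemetry.read_state(); print(s["q"],Rn.from_rotvec(s["eef_rot"]).as_matrix()[:,2])
E
```

```text
[ 1.35695705 -0.25967923  0.30565678  2.11090816 -0.00922562  0.02718197] [ 0.01436748  0.02268823 -0.99963934]
```

>>> jog_arm(
  rows=[0,0,-1,0,0,0,-1,0,0,0,-1,0,0,0,-1,0,0,0,-1,0],
)

```text
t: 3.95
tool_pos: [-0.053, 0.3974, 0.5828]
eef_rot: [-1.865, 2.377, 0.122]
force: [-0.2, -0.1, 0.1]
width: 0.0854
```

```bash
cat >> h.py <<'E'
def st():
    s=telemetry.read_state(); R=Rn.from_rotvec(s["eef_rot"]).as_matrix(); z=R[:,2]
    print("t",s["t"],"q",np.round(s["q"],3),"p",np.round(s["tool_pos"],4),"tilt",np.degrees(np.arccos(-z[2])).round(2),"bearing z",np.degrees(np.arctan2(z[1],z[0])).round(1),"F",np.round(s["force"],1),"w",round(s["width"],4)); print("R",R.round(3).tolist())
    return np.array(s["tool_pos"]),R
E
python3 -c "from h import *;st()"
```

```text
t 3.95 q [ 1.388 -0.234  0.448  2.111 -0.018  0.056] p [-0.053   0.3974  0.5828] tilt 8.19 bearing z 72.3 F [-0.2 -0.1  0.1] w 0.0854
R [[-0.235, -0.971, 0.043], [-0.962, 0.239, 0.136], [-0.142, -0.01, -0.99]]
```

>>> jog_arm(
  rows=[0,0,-1,0,0,0,-1,0,0,0,-1,0,0,0,-1,0,0,0,-1,0,0,0,-1,0,0,0,-1,0,0,0,-1,0,0,0,-1,0,0,0,-1,0,0,0,-1,0,0,0,-1,0],
)

```text
t: 5.15
tool_pos: [-0.0833, 0.3633, 0.7082]
eef_rot: [-1.719, 2.185, 0.376]
force: [-0.5, -0.3, 0.6]
width: 0.0856
```

```bash
python3 -c "from h import *;st()"
```

```text
t 5.15 q [ 1.495 -0.29   0.674  2.111 -0.066  0.148] p [-0.0833  0.3633  0.7082] tilt 24.6 bearing z 76.5 F [-0.5 -0.3  0.6] w 0.0856
R [[-0.214, -0.972, 0.097], [-0.884, 0.235, 0.405], [-0.416, 0.001, -0.909]]
```

>>> jog_arm(
  rows=[0,-0.3,-1,0,0,-0.3,-1,0,0,-0.2,-1,0,0,-0.2,-1,0,0,-0.2,-1,0,0,-0.1,-1,0,0,-0.1,-1,0,0,-0.1,-1,0,0,-0.1,-1,0,0,0,-1,0],
)

```text
t: 6.15
tool_pos: [-0.0902, 0.2752, 0.7937]
eef_rot: [-1.584, 2.013, 0.552]
force: [-0.4, -0.1, 0.3]
width: 0.085
```

```bash
python3 -c "from h import *;st()"
```

```text
t 6.15 q [ 1.595 -0.433  0.76   2.111 -0.16   0.208] p [-0.0902  0.2752  0.7937] tilt 38.35 bearing z 76.5 F [-0.4 -0.1  0.3] w 0.085
R [[-0.185, -0.972, 0.145], [-0.762, 0.235, 0.603], [-0.62, 0.001, -0.784]]
```

```bash
python3 -c "
from h import *
plan([.462,-.001,.30],0,20)"
```

```text
[0.69, -1.0, 0.5, 0.0, 0.69, -1.01, 0.5, 0.0, 0.69, -1.0, 0.5, 0.0, 0.7, -1.0, 0.5, 0.0, 0.69, -1.01, 0.51, 0.0, 0.69, -1.0, 0.5, 0.0, 0.69, -1.0, 0.5, 0.0, 0.69, -1.01, 0.5, 0.0, 0.69, -1.0, 0.5, 0.0, 0.69, -1.0, 0.5, 0.0, 0.69, -1.01, 0.5, 0.0, 0.7, -1.0, 0.5, 0.0, 0.69, -1.01, 0.5, 0.0, 0.69, -1.0, 0.5, 0.0, 0.69, -1.0, 0.51, 0.0, 0.69, -1.01, 0.5, 0.0, 0.69, -1.0, 0.5, 0.0, 0.69, -1.0, 0.5, 0.0, 0.69, -1.01, 0.5, 0.0, 0.7, -1.0, 0.5, 0.0]
end [ 0.462  -0.0011  0.2999]
```

>>> jog_arm(
  rows=[0.69,-1,0.5,0,0.69,-1,0.5,0,0.69,-1,0.5,0,0.69,-1,0.5,0,0.69,-1,0.5,0,0.69,-1,0.5,0,0.69,-1,0.5,0,0.69,-1,0.5,0,0.69,-1,0.5,0,0.69,-1,0.5,0],
)

```text
t: 7.15
tool_pos: [0.069, 0.2895, 0.6385]
eef_rot: [-1.587, 2.087, 0.367]
force: [0.1, 0.6, 0.3]
width: 0.0854
```

```bash
python3 -c "
from h import *
st()
plan([.462,-.001,.30],0,12)"
```

```text
t 7.15 q [ 0.462 -0.841  0.153  2.111  0.348 -0.757] p [0.069  0.2895 0.6385] tilt 32.39 bearing z 66.0 F [0.1 0.6 0.3] w 0.0854
R [[-0.205, -0.954, 0.217], [-0.823, 0.288, 0.49], [-0.53, -0.079, -0.844]]
[0.94, -1.2, 0.64, 0.0, 0.94, -1.2, 0.63, 0.0, 0.94, -1.2, 0.64, 0.0, 0.93, -1.2, 0.64, 0.0, 0.94, -1.2, 0.63, 0.0, 0.94, -1.2, 0.64, 0.0, 0.94, -1.2, 0.63, 0.0, 0.94, -1.2, 0.64, 0.0, 0.94, -1.2, 0.64, 0.0, 0.94, -1.2, 0.63, 0.0, 0.94, -1.2, 0.64, 0.0, 0.93, -1.2, 0.64, 0.0]
end [ 0.462  -0.0008  0.3   ]
```

```bash
cat >> h.py <<'E'
def plan2(wps,p0=None):
    """wps: list of (target,n)"""
    s=telemetry.read_state(); p=np.array(s["tool_pos"]) if p0 is None else np.array(p0); R=Rn.from_rotvec(s["eef_rot"]).as_matrix()
    rows=[]
    for tg,n in wps:
        a=p.copy()
        for k in range(n):
            g=a+(np.array(tg)-a)*(k+1)/n; d=np.round(R.T@(g-p)/.03,2); p=p+R@d*.03; rows+=[*d.tolist(),0]
    print(rows,"max",np.abs(rows).max(),"end",p.round(4))
E
python3 -c "
from h import *
plan2([([.09,.42,.55],6),([-.05,.44,.55],6),([-.19,.40,.55],6)])"
```

```text
[-0.36, 0.14, 0.8, 0, -0.36, 0.13, 0.79, 0, -0.36, 0.14, 0.8, 0, -0.36, 0.14, 0.79, 0, -0.36, 0.13, 0.8, 0, -0.36, 0.14, 0.79, 0, 0.07, 0.77, -0.11, 0, 0.07, 0.78, -0.12, 0, 0.06, 0.77, -0.11, 0, 0.07, 0.78, -0.12, 0, 0.07, 0.77, -0.11, 0, 0.07, 0.78, -0.11, 0, 0.34, 0.68, -0.28, 0, 0.34, 0.67, -0.28, 0, 0.34, 0.68, -0.28, 0, 0.35, 0.68, -0.28, 0, 0.34, 0.68, -0.27, 0, 0.34, 0.67, -0.28, 0] max 0.8 end [-0.1899  0.4     0.5499]
```

>>> jog_arm(
  rows=[-0.36,0.14,0.8,0,-0.36,0.13,0.79,0,-0.36,0.14,0.8,0,-0.36,0.14,0.79,0,-0.36,0.13,0.8,0,-0.36,0.14,0.79,0,0.07,0.77,-0.11,0,0.07,0.78,-0.12,0,0.06,0.77,-0.11,0,0.07,0.78,-0.12,0,0.07,0.77,-0.11,0,0.07,0.78,-0.11,0,0.34,0.68,-0.28,0,0.34,0.67,-0.28,0,0.34,0.68,-0.28,0,0.35,0.68,-0.28,0,0.34,0.68,-0.27,0,0.34,0.67,-0.28,0],
)

```text
t: 8.95
tool_pos: [-0.1916, 0.3954, 0.553]
eef_rot: [-1.587, 2.088, 0.369]
force: [1.2, 0.7, 0.6]
width: 0.0859
```

```bash
python3 -c "
from h import *
p,R=st()
z=R[:,2]; yd=np.cross([0,0,1],z); yd/=np.linalg.norm(yd)
print('twist to level', np.degrees(np.arctan2(np.dot(np.cross(R[:,1],yd),z),R[:,1]@yd)))"
```

```text
t 8.95 q [ 1.988 -0.497  0.066  1.73  -0.407  0.603] p [-0.1916  0.3954  0.553 ] tilt 32.38 bearing z 66.2 F [1.2 0.7 0.6] w 0.0859
R [[-0.206, -0.954, 0.216], [-0.823, 0.288, 0.49], [-0.53, -0.077, -0.845]]
twist to level 8.27285097958347
```

>>> jog_arm(
  rows=[-0.53,-0.08,-0.85,0,-0.53,-0.08,-0.85,0,-0.53,-0.08,-0.85,0,-0.53,-0.08,-0.85,0,-0.53,-0.08,-0.85,0,-0.53,-0.08,-0.85,0,-0.3,0,-1,0,-0.3,0,-1,0],
)

```text
t: 9.75
tool_pos: [-0.1874, 0.3879, 0.7565]
eef_rot: [-1.582, 2.063, 0.425]
force: [0.3, 0.1, 0.5]
width: 0.0853
```

```bash
python3 -c "
from h import *
p,R=st()
z=R[:,2]; yd=np.cross([0,0,1],z); yd/=np.linalg.norm(yd)
print('twist to level', np.degrees(np.arctan2(np.dot(np.cross(R[:,1],yd),z),R[:,1]@yd)))"
```

```text
t 9.75 q [ 1.985 -0.027  0.968  2.111 -0.406  0.581] p [-0.1874  0.3879  0.7565] tilt 34.4 bearing z 69.4 F [0.3 0.1 0.5] w 0.0853
R [[-0.198, -0.96, 0.199], [-0.803, 0.275, 0.529], [-0.562, -0.055, -0.825]]
twist to level 5.604690006595753
```

>>> jog_arm(
  rows=[0,0,-1,0,0,0,-1,0,0,0,-1,0,0,0,-1,0],
)

```text
t: 10.15
tool_pos: [-0.185, 0.3376, 0.788]
eef_rot: [-1.572, 2.012, 0.532]
force: [0.1, 0.6, 0.2]
width: 0.0853
```

```bash
cat >> h.py <<'E'
def lev(R):
    z=R[:,2]; yd=np.cross([0,0,1],z); yd/=np.linalg.norm(yd)
    print('twist to level', np.degrees(np.arctan2(np.dot(np.cross(R[:,1],yd),z),R[:,1]@yd)).round(2))
E
python3 -c "
from h import *
p,R=st();lev(R)"
```

```text
t 10.15 q [ 2.053 -0.127  0.939  2.111 -0.436  0.607] p [-0.185   0.3376  0.788 ] tilt 38.4 bearing z 74.8 F [0.1 0.6 0.2] w 0.0853
R [[-0.185, -0.969, 0.163], [-0.762, 0.246, 0.599], [-0.621, -0.013, -0.784]]
twist to level 1.23
```

>>> jog_arm(
  rows=[0,0,-1,0,0,0,-0.4,0],
)

```text
t: 10.35
tool_pos: [-0.183, 0.3205, 0.799]
eef_rot: [-1.568, 1.994, 0.572]
force: [0.3, 0.2, 1.1]
width: 0.0851
```

```bash
python3 -c "
from h import *
p,R=st();lev(R)
plan2([([-.19,.41,.56],7),([-.04,.45,.52],5),([.14,.42,.48],6)])"
```

```text
t 10.35 q [ 2.078 -0.159  0.934  2.111 -0.448  0.616] p [-0.183   0.3205  0.799 ] tilt 39.9 bearing z 76.6 F [0.3 0.2 1.1] w 0.0851
R [[-0.181, -0.972, 0.148], [-0.745, 0.234, 0.624], [-0.641, 0.003, -0.767]]
twist to level -0.23
[0.42, 0.13, 1.13, 0, 0.42, 0.13, 1.14, 0, 0.42, 0.13, 1.13, 0, 0.41, 0.13, 1.14, 0, 0.42, 0.13, 1.13, 0, 0.42, 0.13, 1.14, 0, 0.42, 0.12, 1.13, 0, -0.21, -0.91, 0.52, 0, -0.21, -0.91, 0.52, 0, -0.21, -0.91, 0.52, 0, -0.21, -0.91, 0.52, 0, -0.21, -0.91, 0.52, 0, 0.09, -1.01, 0.21, 0, 0.08, -1.01, 0.22, 0, 0.09, -1.01, 0.21, 0, 0.08, -1.02, 0.22, 0, 0.09, -1.01, 0.21, 0, 0.09, -1.01, 0.22, 0] max 1.14 end [0.1401 0.42   0.4798]
```

>>> jog_arm(
  rows=[0.33,0.1,0.88,0,0.33,0.1,0.88,0,0.33,0.1,0.88,0,0.33,0.1,0.88,0,0.33,0.1,0.88,0,0.33,0.1,0.88,0,0.33,0.1,0.88,0,0.33,0.1,0.88,0,0.33,0.1,0.88,0,-0.21,-0.91,0.52,0,-0.21,-0.91,0.52,0,-0.21,-0.91,0.52,0,-0.21,-0.91,0.52,0,-0.21,-0.91,0.52,0],
)

```text
t: 11.75
tool_pos: [-0.0444, 0.4614, 0.5275]
eef_rot: [-1.575, 2.008, 0.547]
force: [0.9, 1.3, 1.2]
width: 0.0855
```

```bash
python3 -c "
from h import *
p,R=st();lev(R)
plan2([([.14,.43,.46],6),([.29,.32,.44],6),([.40,.15,.42],7),([.462,0,.30],6)])"
```

```text
t 11.75 q [ 1.425 -0.841 -0.259  1.48  -0.065  0.072] p [-0.0444  0.4614  0.5275] tilt 38.7 bearing z 75.7 F [0.9 1.3 1.2] w 0.0855
R [[-0.184, -0.971, 0.154], [-0.758, 0.24, 0.606], [-0.625, -0.006, -0.78]]
twist to level 0.52
[0.18, -1.03, 0.35, 0, 0.18, -1.04, 0.34, 0, 0.17, -1.03, 0.35, 0, 0.18, -1.04, 0.34, 0, 0.18, -1.03, 0.35, 0, 0.18, -1.03, 0.34, 0, 0.38, -0.96, -0.15, 0, 0.38, -0.95, -0.16, 0, 0.38, -0.96, -0.15, 0, 0.38, -0.95, -0.16, 0, 0.38, -0.96, -0.15, 0, 0.38, -0.95, -0.16, 0, 0.58, -0.7, -0.34, 0, 0.57, -0.71, -0.33, 0, 0.58, -0.7, -0.34, 0, 0.58, -0.7, -0.33, 0, 0.57, -0.7, -0.34, 0, 0.58, -0.71, -0.33, 0, 0.58, -0.7, -0.34, 0, 0.98, -0.53, 0.07, 0, 0.99, -0.53, 0.07, 0, 0.98, -0.53, 0.07, 0, 0.99, -0.53, 0.07, 0, 0.98, -0.53, 0.07, 0, 0.99, -0.53, 0.07, 0] max 1.04 end [4.619e-01 1.000e-04 2.999e-01]
```

```bash
python3 -c "
from h import *
plan2([([.0,.54,.48],4),([.18,.51,.46],7),([.33,.39,.44],7)])"
```

```text
[-0.32, -0.2, 0.76, 0, -0.32, -0.2, 0.77, 0, -0.31, -0.2, 0.76, 0, -0.32, -0.2, 0.76, 0, 0.01, -0.87, 0.12, 0, 0.01, -0.86, 0.12, 0, 0.01, -0.87, 0.12, 0, 0.01, -0.86, 0.12, 0, 0.01, -0.87, 0.12, 0, 0.01, -0.86, 0.12, 0, 0.01, -0.87, 0.12, 0, 0.36, -0.83, -0.16, 0, 0.36, -0.83, -0.16, 0, 0.36, -0.83, -0.16, 0, 0.37, -0.83, -0.17, 0, 0.36, -0.83, -0.16, 0, 0.36, -0.83, -0.16, 0, 0.36, -0.83, -0.16, 0] max 0.87 end [0.33 0.39 0.44]
```

>>> jog_arm(
  rows=[-0.32,-0.2,0.76,0,-0.32,-0.2,0.76,0,-0.32,-0.2,0.76,0,-0.32,-0.2,0.76,0,0.01,-0.87,0.12,0,0.01,-0.87,0.12,0,0.01,-0.87,0.12,0,0.01,-0.86,0.12,0,0.01,-0.87,0.12,0,0.01,-0.86,0.12,0,0.01,-0.87,0.12,0,0.36,-0.83,-0.16,0,0.36,-0.83,-0.16,0,0.36,-0.83,-0.16,0,0.36,-0.83,-0.16,0,0.36,-0.83,-0.16,0,0.36,-0.83,-0.16,0,0.36,-0.83,-0.16,0],
)

```text
t: 13.55
tool_pos: [0.33, 0.3891, 0.4409]
eef_rot: [-1.574, 2.008, 0.548]
force: [-0.3, 1.5, 0.7]
width: 0.0854
```

```bash
python3 -c "
from h import *
p,R=st();lev(R)
plan2([([.42,.2,.42],8),([.462,0,.30],8)])"
```

```text
t 13.55 q [ 0.27  -0.698 -0.329  1.56   0.575 -0.946] p [0.33   0.3891 0.4409] tilt 38.77 bearing z 75.7 F [-0.3  1.5  0.7] w 0.0854
R [[-0.184, -0.971, 0.154], [-0.758, 0.24, 0.607], [-0.626, -0.005, -0.78]]
twist to level 0.47
[0.58, -0.55, -0.35, 0, 0.58, -0.56, -0.35, 0, 0.59, -0.55, -0.36, 0, 0.58, -0.55, -0.35, 0, 0.58, -0.55, -0.35, 0, 0.58, -0.56, -0.35, 0, 0.59, -0.55, -0.36, 0, 0.58, -0.55, -0.35, 0, 0.91, -0.37, -0.09, 0, 0.91, -0.37, -0.09, 0, 0.92, -0.36, -0.09, 0, 0.91, -0.37, -0.08, 0, 0.91, -0.37, -0.09, 0, 0.91, -0.37, -0.09, 0, 0.91, -0.37, -0.09, 0, 0.91, -0.36, -0.09, 0] max 0.92 end [4.619e-01 1.000e-04 3.001e-01]
```

>>> jog_arm(
  rows=[0.58,-0.55,-0.35,0,0.58,-0.55,-0.35,0,0.58,-0.55,-0.35,0,0.58,-0.55,-0.35,0,0.58,-0.55,-0.35,0,0.58,-0.55,-0.35,0,0.58,-0.55,-0.35,0,0.58,-0.55,-0.35,0,0.91,-0.37,-0.09,0,0.91,-0.37,-0.09,0,0.91,-0.37,-0.09,0,0.91,-0.37,-0.09,0,0.91,-0.37,-0.09,0,0.91,-0.37,-0.09,0,0.91,-0.37,-0.09,0,0.91,-0.37,-0.09,0,0,0,0,0],
)

```text
t: 15.25
tool_pos: [0.4614, 0.0001, 0.2981]
eef_rot: [-1.571, 2.01, 0.552]
force: [-1.6, -0.2, -0.4]
width: 0.0852
```

```bash
python3 -c "
from h import *
p,R=st();lev(R)
grab('wrist','w1')
im=cv2.imread('pics/w1.png'); cv2.imwrite('pics/w1z.png',cv2.resize(im[60:300,180:480],None,fx=2.5,fy=2.5,interpolation=cv2.INTER_CUBIC))"
```

```text
t 15.25 q [-0.689 -0.217 -0.247  1.873  0.602 -2.12 ] p [4.614e-01 1.000e-04 2.981e-01] tilt 38.84 bearing z 75.9 F [-1.6 -0.2 -0.4] w 0.0852
R [[-0.188, -0.97, 0.153], [-0.756, 0.242, 0.608], [-0.627, -0.001, -0.779]]
twist to level 0.13
```

View pics/w1.png

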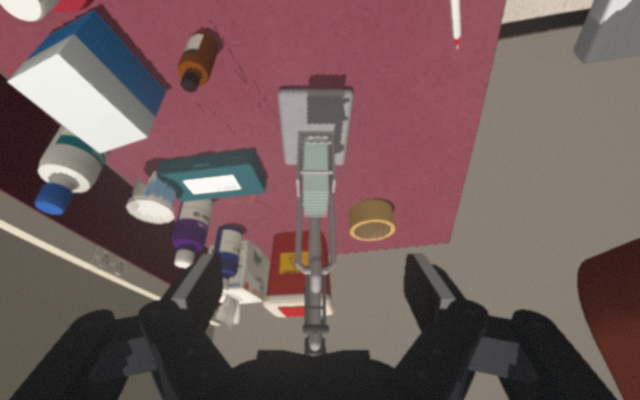

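View pics/w1z.png

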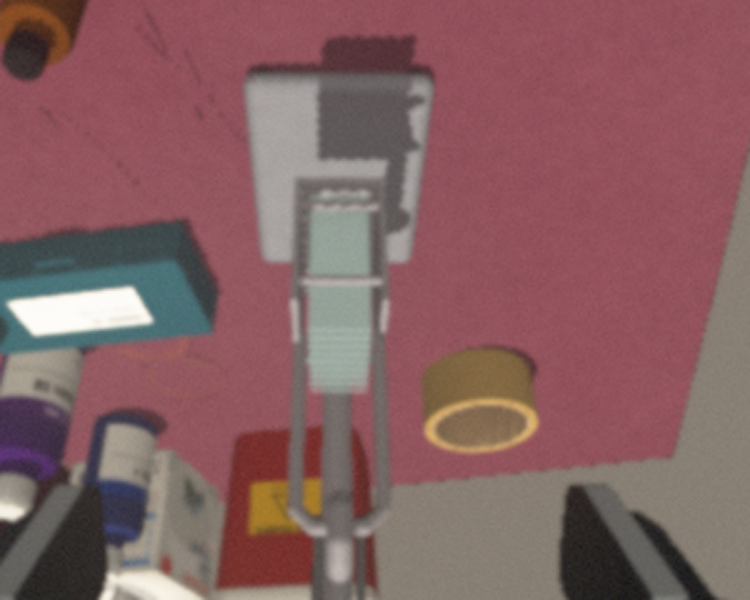

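```bash
cat > fit.py <<'E'
from h import *
im=cv2.imread("pics/w1_raw.png")
s=telemetry.read_state(); wp=(np.array(s["tool_pos"]),np.array(s["eef_rot"]))
Z=lambda L:np.array(L)/2.5+[180,60]
xb=.0454
L=np.array([[xb-.073,-.05,.016],[xb-.073,.05,.016],[-.032,-.02,.09],[-.032,.02,.09],[0,-.02,.236],[0,.02,.236],[0,-.017,.24],[0,.017,.24],[0,-.02,.165],[0,.02,.165],[-.016,0,.2565]])
obs=Z([(246,84),(432,81),(296,180),(386,180),(290,490),(390,490),(300,512),(384,512),(292,335),(388,335),(339,578)])
def P(p): 
    Lq=L.copy(); Lq[:2,0]+=p[3]
    return proj(fr(*p[:3],Lq),"wrist",wp)
p0=[.4953,.1361,1.3385,0]
print(((P(p0)-[180,60])*2.5).round().tolist())
idx=np.array([2,3,4,5,8,9,0,1])
f=least_squares(lambda p:(P(p)-obs)[idx].ravel(),p0,loss="soft_l1"); print(f.x.round(4)); print(((P(f.x)-obs)*2.5).round(1).tolist())
E
python3 fit.py
```

```text
[[233.0, 71.0], [430.0, 69.0], [286.0, 166.0], [376.0, 165.0], [278.0, 499.0], [384.0, 499.0], [286.0, 509.0], [376.0, 509.0], [285.0, 344.0], [378.0, 343.0], [330.0, 536.0]]
[0.4903 0.1322 1.3355 0.0129]
[[-3.2, -0.6], [4.4, 1.2], [-1.1, -22.8], [-1.0, -23.3], [-2.3, 4.2], [4.7, 4.0], [-4.5, -7.8], [3.0, -7.9], [1.4, 2.3], [-0.2, 2.0], [2.4, -46.5]]
```

```bash
cat > ov.py <<'E'
from h import *
import sys
def draw(raw,cam,p,out,box,f,wp=None,xb=.0454,rack=(0,0,.09)):
    im=cv2.imread(raw); x,y,w,h=box; im=cv2.resize(im[y:y+h,x:x+w],None,fx=f,fy=f,interpolation=cv2.INTER_CUBIC)
    def line(a,b,c=(0,255,0)):
        q=(proj(fr(*p,[a,b]),cam,wp)-[x,y])*f; cv2.line(im,tuple(int(v) for v in q[0]),tuple(int(v) for v in q[1]),c,1,cv2.LINE_AA)
    def rect(pts,c): 
        for i in range(len(pts)): line(pts[i],pts[(i+1)%len(pts)],c)
    rect([[xb+.073*a,.05*b,.016] for a,b in [(1,1),(1,-1),(-1,-1),(-1,1)]],(0,255,0))
    r=np.array(rack)
    for z in (0,.07): rect([r+[.032*a,.02*b,z] for a,b in [(1,1),(1,-1),(-1,-1),(-1,1)]],(255,0,0))
    for b in (-.017,.017): line(r+[0,b,.07],r+[0,b,.153],(0,255,255))
    line(r+[0,-.017,.153],r+[0,.017,.153],(0,255,255))
    for z in (.2515,.2615): line([-.016,0,z],[.011,0,z],(255,0,255))
    line([.097,0,.016],[.097,0,.306],(255,255,0)); line([.097,0,.301],[.039,0,.301],(255,255,0))
    cv2.imwrite(out,im)
E
python3 - <<'E'
from ov import *
s=telemetry.read_state(); wp=(np.array(s["tool_pos"]),np.array(s["eef_rot"]))
draw("pics/w1_raw.png","wrist",[.4953,.1361,1.3385],"pics/o1.png",(180,60,300,240),2.5,wp)
E
```

```text
(no output)
```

View pics/o1.png

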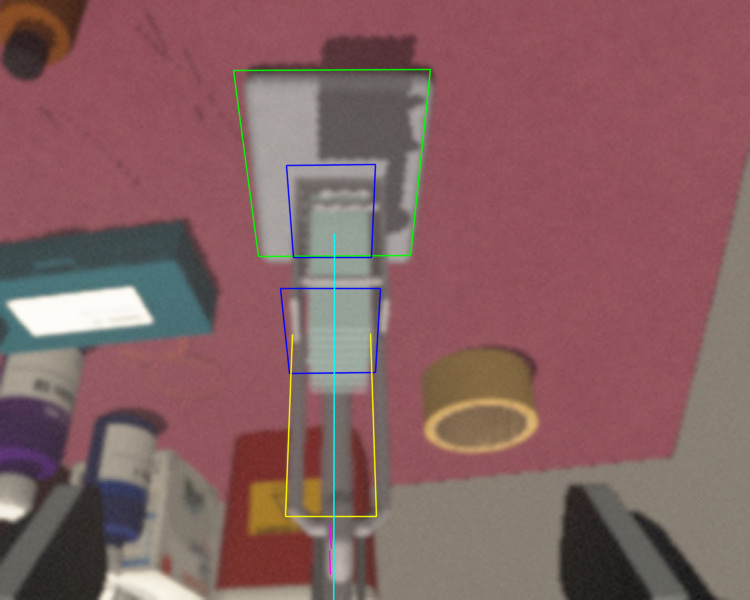

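```bash
cat > joint.py <<'E'
from h import *
s=telemetry.read_state(); wp=(np.array([4.614e-01,1.000e-04,2.981e-01]),np.array([-1.571,2.01,.552]))
Sx=lambda L:np.array(L)/5+[260,150]; D=lambda L:np.array(L)/4.5+[265,140]; Z=lambda L:np.array(L)/2.5+[180,60]
def rs(p,split=False):
    xb=p[3]; b=np.array([[xb+.073,.05,.016],[xb+.073,-.05,.016],[xb-.073,-.05,.016],[xb-.073,.05,.016]])
    rk=np.array([[-.032,-.02,.09],[-.032,.02,.09],[0,-.02,.215],[0,.02,.215],[0,-.020,.180],[0,.020,.180]])
    F=lambda L,n:proj(fr(*p[:3],L),n,wp)
    r=[F(b,"side")-D([(115,395),(252,400),(235,540),(88,535)])+p[4:6],
       F(b[[0,2,3]],"scene")-Sx([(62,388),(300,435),(198,515)])+p[6:8],
       F([[.097,0,.300],[.097,0,.018]],"scene")-Sx([(106,82),(135,365)])+p[6:8],
       F(b[[0,1,2,3]],"wrist")-Z([(411,262),(262,262),(246,80),(433,78)])+p[8:10],
       F(rk[:2],"wrist")-Z([(296,180),(386,180)])+p[8:10],
       F([[0,0,.243]],"wrist")-Z([(339,526)])+p[8:10],
       (F(rk[2:4],"wrist")-Z([(290,430),(388,430)])+p[8:10])*[1,0]]
    if split: return r
    return np.concatenate([q.ravel() for q in r]+[p[4:8]/1.0,p[8:10]/2])
f=least_squares(rs,[.495,.136,1.34,.045]+[0]*6,loss="soft_l1"); print(f.x.round(4))
for q in rs(f.x,True): print(np.round(q,1).tolist())
E
python3 joint.py
```

```text
[ 0.4948  0.1425  1.3212  0.0434  1.1037  1.5302  0.2758  0.9824  0.8756
 -0.1864]
[[-0.5, -1.3], [0.8, -0.4], [-0.1, 0.9], [-1.8, -0.4]]
[[-0.7, -0.2], [2.1, -0.0], [0.2, 1.4]]
[[-0.4, -1.1], [-0.5, -0.6]]
[[0.6, 0.2], [-0.1, -0.1], [-1.7, -0.3], [1.5, 0.9]]
[[-0.2, -0.5], [-1.0, -0.4]]
[[0.1, 0.4]]
[[-0.3, 0.0], [0.5, 0.0]]
```

```bash
python3 -c "
from h import *
p,R=st()
g=np.array([.4906,.1261,.131])
plan2([(g-.07*R[:,2],5)])"
```

```text
t 15.3 q [-0.687 -0.22  -0.246  1.875  0.603 -2.119] p [0.4613 0.0013 0.2996] tilt 38.85 bearing z 75.8 F [ 0.6  0.5 -0.1] w 0.0853
R [[-0.187, -0.97, 0.153], [-0.756, 0.242, 0.608], [-0.627, -0.002, -0.779]]
[0.04, 0.01, 0.94, 0, 0.04, 0.02, 0.95, 0, 0.04, 0.01, 0.94, 0, 0.04, 0.02, 0.95, 0, 0.04, 0.01, 0.94, 0] max 0.95 end [0.4799 0.0834 0.1855]
```

>>> jog_arm(
  rows=[0.04,0.01,0.94,0,0.04,0.02,0.95,0,0.04,0.01,0.94,0,0.04,0.02,0.95,0,0.04,0.01,0.94,0,0,0,0,0,0,0,0,0],
)

```text
t: 16.0
tool_pos: [0.4799, 0.0846, 0.1877]
eef_rot: [-1.576, 2.006, 0.548]
force: [0.8, -0.7, 1.0]
width: 0.0856
```

```bash
python3 -c "
from ov import *
p,R=st()
s=telemetry.read_state(); wp=(np.array(s['tool_pos']),np.array(s['eef_rot']))
grab('wrist','w2'); grab('side','s2',(255,150,110,120),6)
draw('pics/w2_raw.png','wrist',[.4948,.1425,1.3212],'pics/o2.png',(160,0,320,300),2,wp,.0434)
print((proj(p-.005*R[:,2],'wrist',wp)-[160,0])*2)
"
```

```text
t 16.0 q [-0.502 -0.285 -0.496  1.559  0.651 -1.901] p [0.4799 0.0846 0.1877] tilt 38.78 bearing z 75.8 F [ 0.8 -0.7  1. ] w 0.0856
R [[-0.183, -0.971, 0.154], [-0.758, 0.239, 0.607], [-0.626, -0.006, -0.78]]
[[303.91930382 553.87106517]]
```

View pics/o2.png

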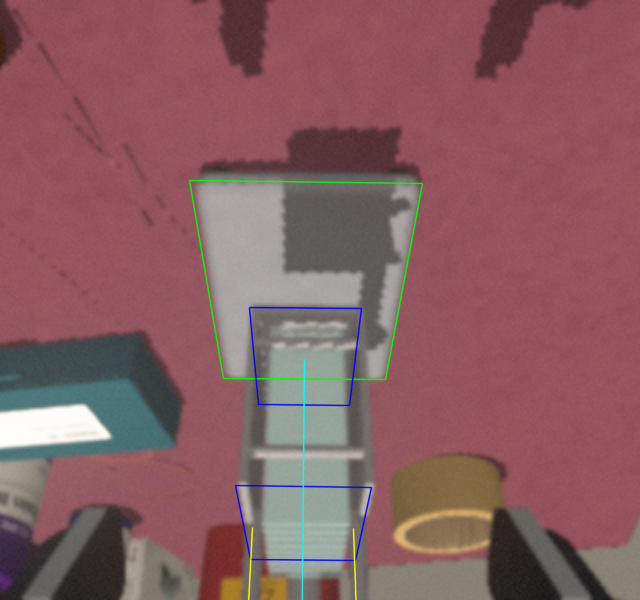

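View pics/s2.png

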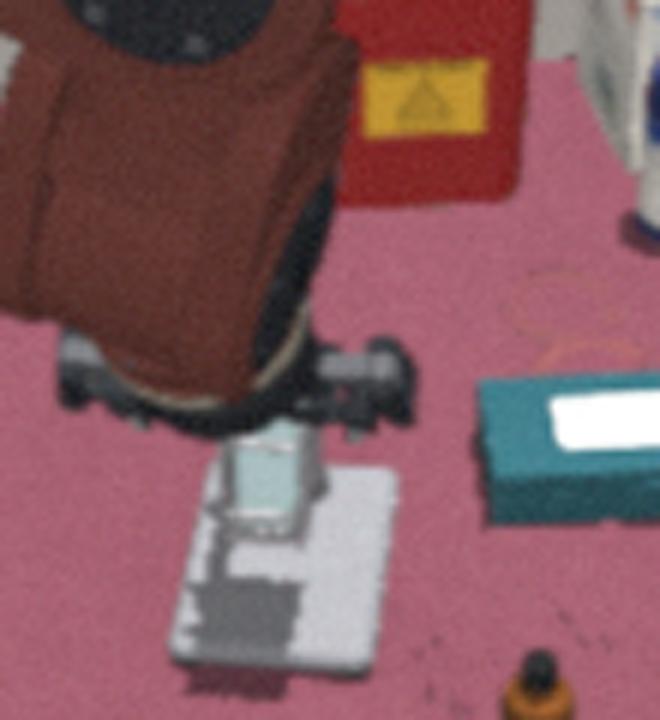

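```bash
python3 -c "
from h import *
plan2([([.490,.128,.131],5)])"
```

```text
[0.0, 0.01, 0.49, 0, 0.01, 0.02, 0.49, 0, -0.0, 0.01, 0.48, 0, 0.0, 0.01, 0.49, 0, 0.01, 0.02, 0.49, 0] max 0.49 end [0.4899 0.1279 0.1309]
```

>>> jog_arm(
  rows=[0,0.01,0.49,0,0.01,0.02,0.49,0,0,0.01,0.48,0,0,0.01,0.49,0,0.01,0.02,0.49,0,0,0,0,0],
)

```text
t: 16.7
tool_pos: [0.4892, 0.1285, 0.1293]
eef_rot: [-1.574, 2.008, 0.549]
force: [0.2, 1.0, -1.0]
width: 0.0853
```

```bash
python3 -c "
from ov import *
p,R=st()
s=telemetry.read_state(); wp=(np.array(s['tool_pos']),np.array(s['eef_rot']))
grab('wrist','w3'); grab('scene','c3',(240,140,110,120),6)
draw('pics/w3_raw.png','wrist',[.4948,.1435,1.3212],'pics/o3.png',(120,0,400,400),1.5,wp,.0434)
"
```

```text
t 16.7 q [-0.4   -0.278 -0.595  1.375  0.668 -1.772] p [0.4892 0.1285 0.1293] tilt 38.78 bearing z 75.8 F [ 0.2  1.  -1. ] w 0.0853
R [[-0.184, -0.971, 0.154], [-0.757, 0.24, 0.607], [-0.626, -0.005, -0.78]]
```

View pics/o3.png

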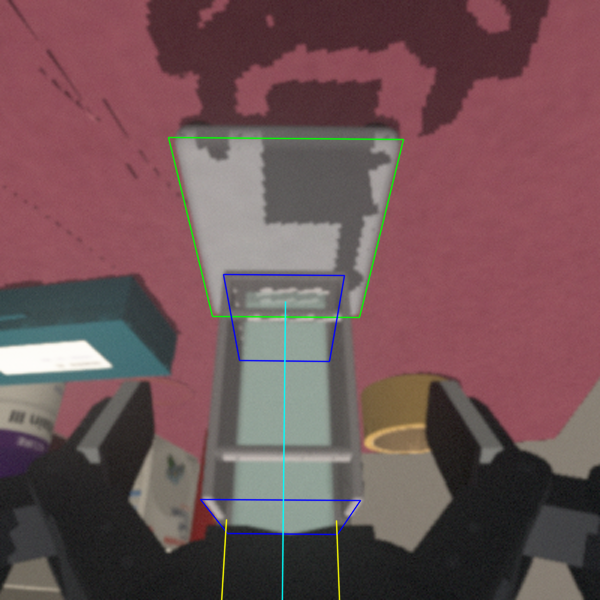

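View pics/c3.png

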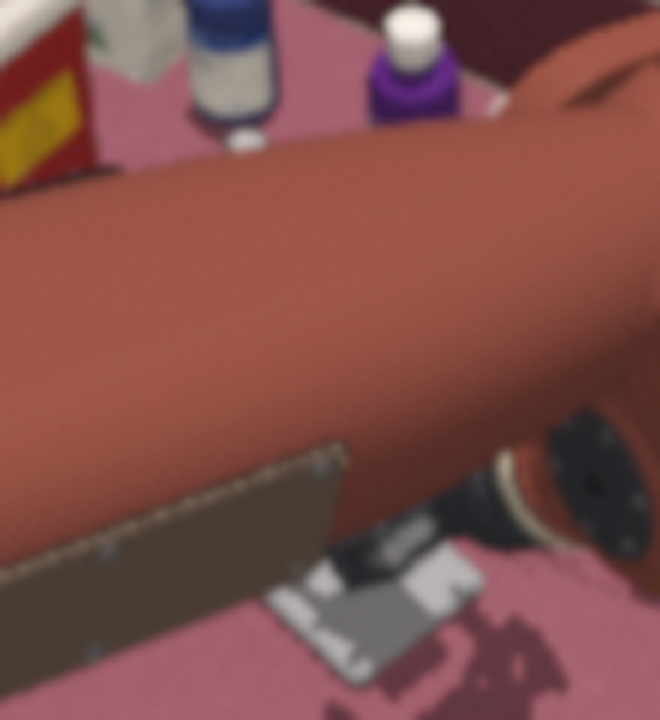

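>>> jog_arm(
  rows=[0,0,0,0,0,0,0,0,0,0,0,0,0,0,0,0,0,0,0,0,0,0,0,0],
  jaw=-1,
)

```text
t: 17.4
tool_pos: [0.4897, 0.1285, 0.13]
eef_rot: [-1.574, 2.006, 0.548]
force: [1.2, 3.0, 3.6]
width: 0.0397
```

```bash
python3 -c "
from ov import *
p,R=st(); s=telemetry.read_state(); print(s['torque'])
s=telemetry.read_state(); wp=(np.array(s['tool_pos']),np.array(s['eef_rot']))
grab('wrist','w4')
draw('pics/w4_raw.png','wrist',[.4948,.1435,1.3212],'pics/o4.png',(120,0,400,400),1.5,wp,.0434)
"
```

```text
t 17.4 q [-0.4   -0.279 -0.594  1.375  0.669 -1.772] p [0.4897 0.1285 0.13  ] tilt 38.83 bearing z 75.7 F [1.2 3.  3.6] w 0.0397
R [[-0.183, -0.971, 0.155], [-0.757, 0.24, 0.607], [-0.627, -0.006, -0.779]]
[ 0.12595638 -0.07808861 -0.04784685]
```

View pics/o4.png

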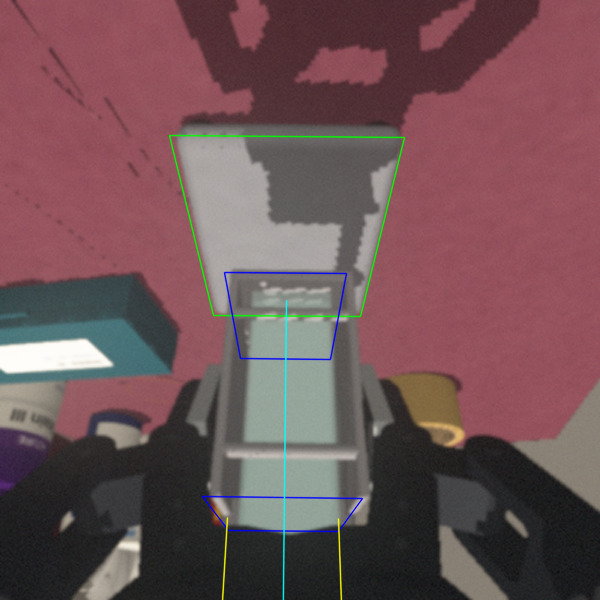

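>>> jog_arm(
  rows=[-0.04,0,-0.05,0,0,0,0,0,-0.1,0,0.08,0,-0.1,0,0.08,0,0,0,0,0],
)

```text
t: 17.95
tool_pos: [0.4912, 0.1362, 0.1313]
eef_rot: [-1.575, 2.007, 0.548]
force: [-0.2, -1.9, -1.4]
width: 0.0396
```

```bash
python3 -c "
from h import *
st()"
```

```text
t 17.95 q [-0.381 -0.283 -0.594  1.365  0.67  -1.749] p [0.4912 0.1362 0.1313] tilt 38.78 bearing z 75.7 F [-0.2 -1.9 -1.4] w 0.0396
R [[-0.184, -0.971, 0.154], [-0.758, 0.24, 0.607], [-0.626, -0.005, -0.78]]
```

>>> jog_arm(
  rows=[-0.1,0,0.08,0,-0.1,0,0.08,0,-0.1,0,0.08,0,0,0,0,0],
)

```text
t: 18.35
tool_pos: [0.4941, 0.1475, 0.1316]
eef_rot: [-1.575, 2.007, 0.548]
force: [-0.5, -2.5, -1.5]
width: 0.0395
```

```bash
python3 -c "
from ov import *
st()
grab('side','s5',(265,130,90,110),6);grab('scene','c5',(240,140,110,120),6)
telemetry.read_state()
"
```

```text
t 18.35 q [-0.355 -0.286 -0.596  1.346  0.673 -1.715] p [0.4941 0.1475 0.1316] tilt 38.79 bearing z 75.7 F [-0.5 -2.5 -1.5] w 0.0395
R [[-0.183, -0.971, 0.154], [-0.758, 0.24, 0.607], [-0.626, -0.006, -0.779]]
```

View pics/s5.png

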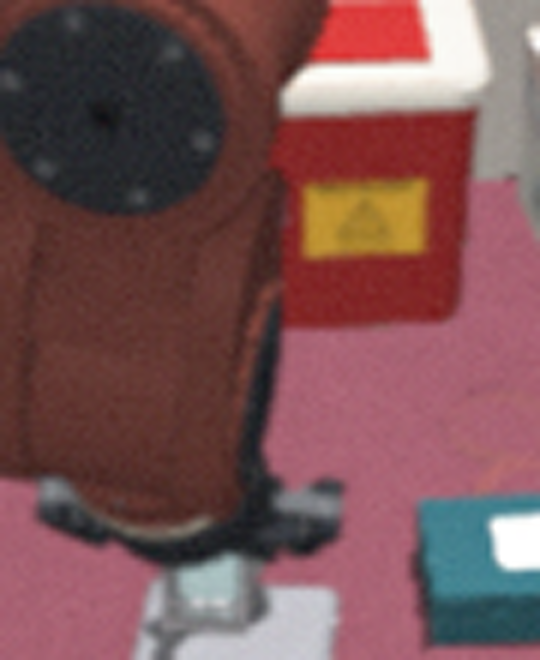

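View pics/c5.png

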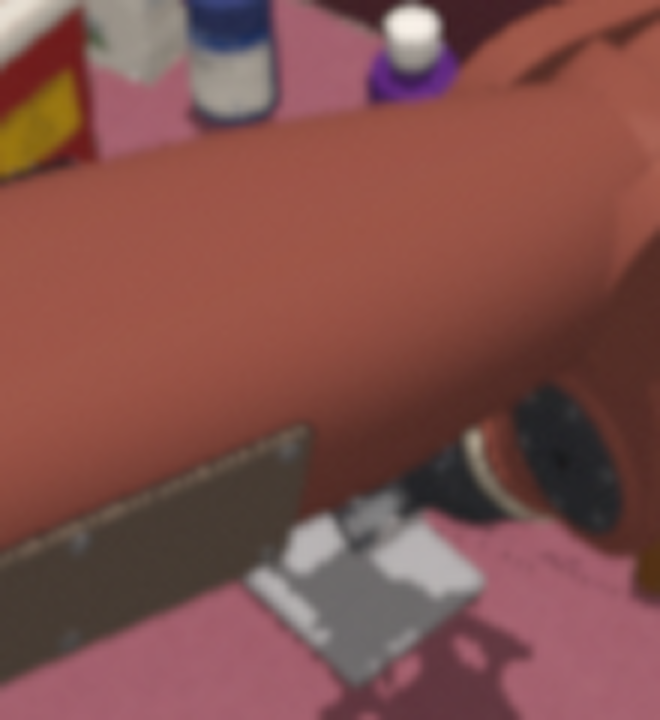

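>>> jog_arm(
  rows=[-0.06,0,-0.08,0,-0.06,0,-0.08,0,0,0,0,0],
)

```text
t: 18.75
tool_pos: [0.4942, 0.1467, 0.1381]
eef_rot: [-1.574, 2.007, 0.547]
force: [-1.1, -1.1, -0.9]
width: 0.0395
```

```bash
python3 -c "
from h import *
st()"
```

```text
t 18.75 q [-0.356 -0.291 -0.588  1.359  0.673 -1.716] p [0.4942 0.1467 0.1381] tilt 38.8 bearing z 75.7 F [-1.1 -1.1 -0.9] w 0.0395
R [[-0.183, -0.971, 0.155], [-0.757, 0.24, 0.607], [-0.627, -0.006, -0.779]]
```

>>> jog_arm(
  rows=[-0.08,0,-0.1,0,-0.08,0,-0.1,0,-0.08,0,-0.1,0],
)

```text
t: 19.05
tool_pos: [0.4939, 0.1467, 0.1493]
eef_rot: [-1.574, 2.007, 0.548]
force: [-0.6, -3.2, -3.2]
width: 0.0397
```

>>> jog_arm(
  rows=[-0.08,0,-0.1,0,-0.08,0,-0.1,0,0,0,0,0],
)

```text
t: 19.35
tool_pos: [0.4942, 0.1469, 0.1576]
eef_rot: [-1.574, 2.006, 0.547]
force: [1.1, -0.8, -1.3]
width: 0.0391
```

```bash
python3 -c "
from h import *
st()"
```

```text
t 19.35 q [-0.356 -0.304 -0.563  1.397  0.673 -1.716] p [0.4942 0.1469 0.1576] tilt 38.82 bearing z 75.7 F [ 1.1 -0.8 -1.3] w 0.0391
R [[-0.183, -0.971, 0.155], [-0.757, 0.24, 0.607], [-0.627, -0.007, -0.779]]
```

>>> jog_arm(
  rows=[0.08,0,-0.11,0,0.08,0,-0.11,0],
)

```text
t: 19.55
tool_pos: [0.4916, 0.1391, 0.1587]
eef_rot: [-1.575, 2.007, 0.549]
force: [0.2, -0.7, -2.5]
width: 0.0399
```

>>> jog_arm(
  rows=[0.16,0,-0.16,0,0.21,0,-0.17,0,0.21,0,-0.17,0,0.21,0,-0.17,0],
)

```text
t: 19.95
tool_pos: [0.4843, 0.1081, 0.1596]
eef_rot: [-1.574, 2.008, 0.548]
force: [0.2, -0.0, -1.6]
width: 0.0394
```

```bash
python3 -c "
from h import *
st()"
```

```text
t 19.95 q [-0.448 -0.291 -0.55   1.469  0.661 -1.832] p [0.4843 0.1081 0.1596] tilt 38.78 bearing z 75.7 F [ 0.2 -0.  -1.6] w 0.0394
R [[-0.184, -0.971, 0.155], [-0.757, 0.24, 0.607], [-0.626, -0.005, -0.78]]
```

```bash
python3 -c "
from h import *
plan2([([.470,.05,.165],3),([.453,-.209,.13],11)])"
```

```text
[0.48, -0.0, -0.46, 0, 0.48, -0.0, -0.47, 0, 0.48, -0.0, -0.46, 0, 0.67, -0.14, -0.4, 0, 0.67, -0.14, -0.4, 0, 0.67, -0.14, -0.41, 0, 0.67, -0.13, -0.4, 0, 0.67, -0.14, -0.4, 0, 0.67, -0.14, -0.4, 0, 0.67, -0.14, -0.4, 0, 0.67, -0.14, -0.4, 0, 0.68, -0.14, -0.41, 0, 0.67, -0.14, -0.4, 0, 0.67, -0.13, -0.4, 0] max 0.68 end [ 0.4529 -0.2091  0.1299]
```

>>> jog_arm(
  rows=[0.48,0,-0.46,0,0.48,0,-0.47,0,0.48,0,-0.46,0,0.67,-0.14,-0.4,0,0.67,-0.14,-0.4,0,0.67,-0.14,-0.4,0,0.67,-0.14,-0.4,0,0.67,-0.14,-0.4,0],
)

```text
t: 20.75
tool_pos: [0.4625, -0.0682, 0.1489]
eef_rot: [-1.574, 2.007, 0.547]
force: [-0.6, 0.7, -2.3]
width: 0.0394
```

```bash
python3 -c "
from h import *
st()"
```

```text
t 20.75 q [-0.8   -0.051 -0.372  1.647  0.564 -2.246] p [ 0.4625 -0.0682  0.1489] tilt 38.8 bearing z 75.7 F [-0.6  0.7 -2.3] w 0.0394
R [[-0.184, -0.971, 0.155], [-0.757, 0.241, 0.607], [-0.627, -0.006, -0.779]]
```

>>> jog_arm(
  rows=[0.67,-0.14,-0.4,0,0.67,-0.14,-0.4,0,0.67,-0.14,-0.4,0,0.67,-0.14,-0.4,0,0.67,-0.14,-0.4,0,0.6,-0.14,-0.4,0,0,0,0,0],
)

```text
t: 21.45
tool_pos: [0.4539, -0.209, 0.1304]
eef_rot: [-1.572, 2.009, 0.546]
force: [0.7, 0.4, -2.4]
width: 0.0393
```

```bash
python3 -c "
from h import *
st()
grab('wrist','w6'); grab('side','s6',(220,240,160,160),4); grab('scene','c6',(320,200,140,140),4)"
```

```text
t 21.45 q [-0.988  0.236 -0.114  1.715  0.483 -2.44 ] p [ 0.4539 -0.209   0.1304] tilt 38.77 bearing z 75.5 F [ 0.7  0.4 -2.4] w 0.0393
R [[-0.186, -0.97, 0.156], [-0.757, 0.243, 0.606], [-0.626, -0.006, -0.78]]
```

View pics/w6.png

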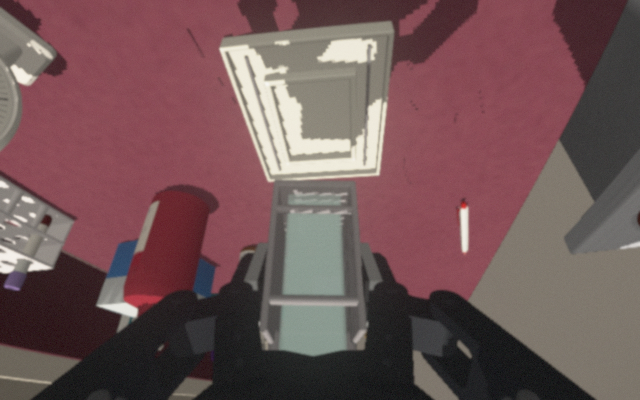

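View pics/s6.png

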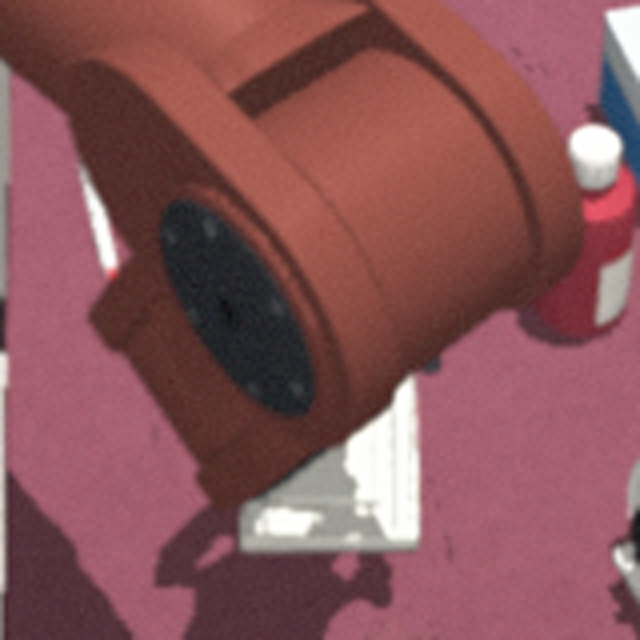

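View pics/c6.png

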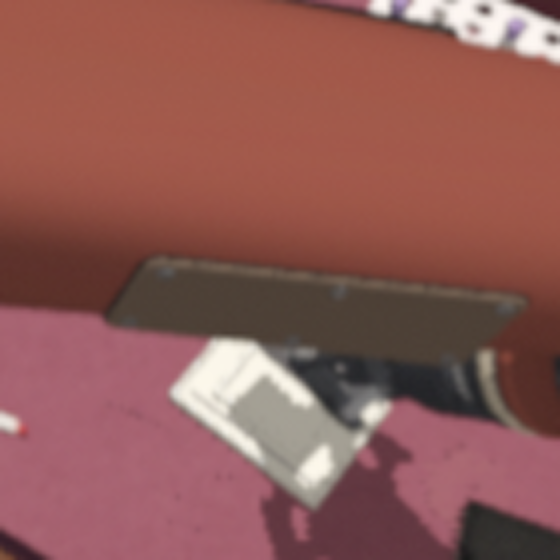

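```bash
python3 -c "
import cv2
im=cv2.imread('pics/w6_raw.png'); cv2.imwrite('pics/w6z.png',cv2.resize(im[10:230,205:405],None,fx=4,fy=2.7 and 4,interpolation=cv2.INTER_CUBIC)[:600])
cv2.imwrite('pics/w6y.png',cv2.resize(im[160:350,240:390],None,fx=4,fy=4,interpolation=cv2.INTER_CUBIC)[:600])"
```

```text
(no output)
```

View pics/w6z.png

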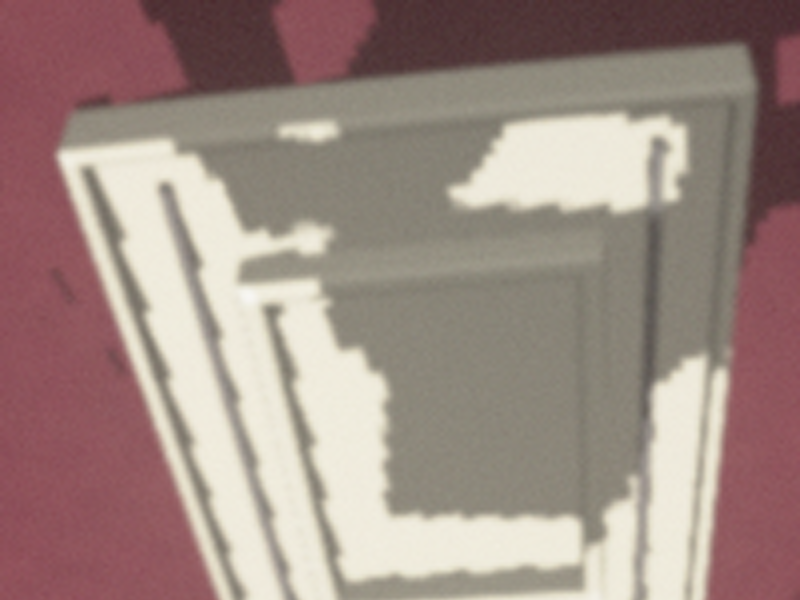

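View pics/w6y.png

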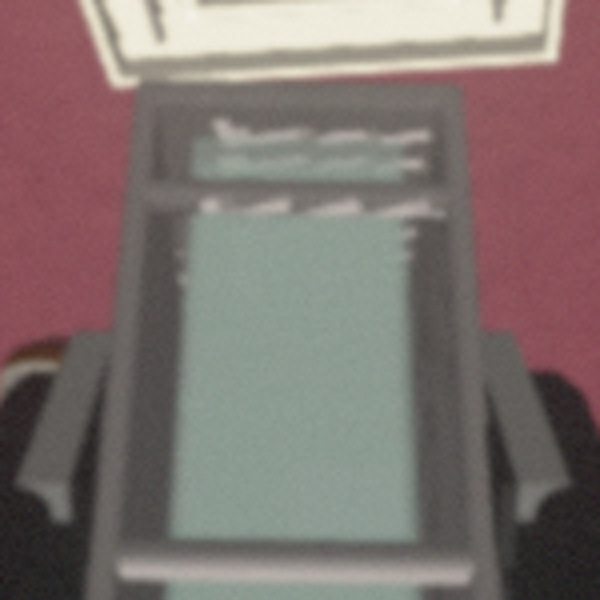

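```bash
cat > tr.py <<'E'
from h import *
wp=(np.array([0.4539,-0.209,0.1304]),np.array([-1.572,2.009,0.546]))
A=lambda L:np.array(L)/4+[205,10]; B=lambda L:np.array(L)/4+[240,160]
L=np.array([[-65,-50,12],[-65,50,12],[65,-50,12],[65,50,12],[-41,-29,14],[-41,29,14]])/1e3
obs=np.r_[A([(58,155),(757,98)]),B([(113,84),(560,60)]),A([(240,290),(605,262)])]
F=lambda p,L:proj(fr(*p[:3],L),"wrist",wp)
f=least_squares(lambda p:(F(p,L)-obs).ravel(),[.458,-.194,1.425]); print("tray",f.x.round(4),(F(f.x,L)-obs).round(1).tolist())
# rack: fit x,y,yaw,z
R0=np.array([[-32,-20,0],[-32,20,0],[-32,-20,70],[-32,20,70]])/1e3
obr=B([(137,88),(463,88)])
zr=.1304-.040
g=least_squares(lambda p:(F(p,R0[:2]+[0,0,zr])-obr).ravel(),[.459,-.194,1.32]); print("rack",g.x.round(4),g.fun.round(1))
t,r=f.x,g.x
c,s=np.cos(t[2]),np.sin(t[2]); d=t[:2]-r[:2]; print("rack->tray in tray axes mm",1e3*np.array([c*d[0]+s*d[1],-s*d[0]+c*d[1]]),"yaw diff deg",np.degrees(t[2]-r[2]), "nominal rack", wp[0]+[.0051,.015,-.04])
E
python3 tr.py
```

```text
tray [ 0.4569 -0.1893  1.4259] [[0.7, 0.7], [0.5, -1.4], [-0.2, 1.1], [-1.1, 0.9], [-0.8, 0.4], [0.5, -0.3]]
rack [ 0.4563 -0.1934  1.3338] [ 0.4 -0.1 -0.4 -0.1]
rack->tray in tray axes mm [4.04835168 0.05396801] yaw diff deg 5.2803080775811315 nominal rack [ 0.459  -0.194   0.0904]
```

```bash
python3 -c "
from h import *
p,R=st(); plan2([([.4545,-.205,.066],6)])"
```

```text
t 21.6 q [-0.984  0.232 -0.117  1.716  0.484 -2.438] p [ 0.4541 -0.2061  0.131 ] tilt 38.82 bearing z 75.7 F [-0.2  0.3 -2.9] w 0.0394
R [[-0.184, -0.971, 0.155], [-0.757, 0.241, 0.607], [-0.627, -0.005, -0.779]]
[0.22, 0.0, 0.29, 0, 0.22, 0.0, 0.28, 0, 0.22, 0.0, 0.29, 0, 0.23, 0.01, 0.28, 0, 0.22, -0.0, 0.29, 0, 0.22, -0.0, 0.28, 0] max 0.29 end [ 0.4544 -0.2051  0.066 ]
```

>>> jog_arm(
  rows=[0.22,0,0.29,0,0.22,0,0.28,0,0.22,0,0.29,0,0.22,0,0.28,0,0.22,0,0.29,0,0.22,0,0.28,0,0,0,0,0,0,0,0,0,0,0,0,0],
)

```text
t: 22.5
tool_pos: [0.4551, -0.2053, 0.0667]
eef_rot: [-1.575, 2.007, 0.547]
force: [-0.7, 0.1, -2.9]
width: 0.0395
```

```bash
python3 -c "
from h import *
st()
grab('wrist','w7',(205,0,200,190),4); im=cv2.imread('pics/w7.png'); cv2.imwrite('pics/w7.png',im[:600]); cv2.imwrite('pics/w7b.png',im[400:])"
```

```text
t 22.5 q [-0.982  0.292 -0.17   1.601  0.485 -2.436] p [ 0.4551 -0.2053  0.0667] tilt 38.76 bearing z 75.7 F [-0.7  0.1 -2.9] w 0.0395
R [[-0.184, -0.971, 0.155], [-0.758, 0.24, 0.607], [-0.626, -0.006, -0.78]]
```

View pics/w7.png

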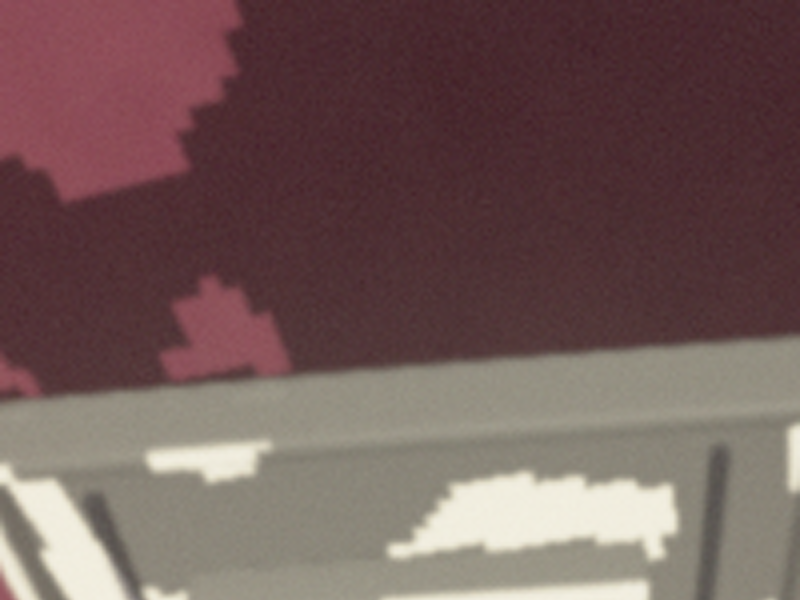

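View pics/w7b.png

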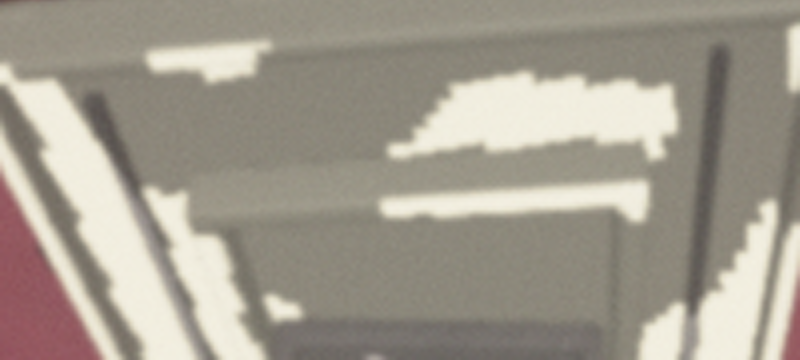

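```bash
python3 -c "
import cv2
im=cv2.imread('pics/w7_raw.png'); cv2.imwrite('pics/w7c.png',cv2.resize(im[90:290,195:445],None,fx=3,fy=3,interpolation=cv2.INTER_CUBIC))"
```

```text
(no output)
```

View pics/w7c.png

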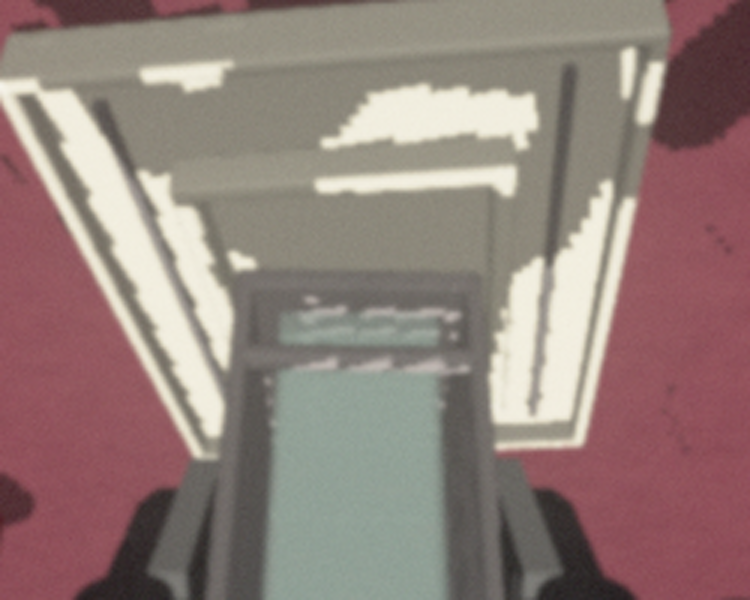

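```bash
cat > tr2.py <<'E'
from h import *
wp=(np.array([0.4551,-0.2053,0.0667]),np.array([-1.575,2.007,0.547]))
A=lambda L:np.array(L)/3+[195,90]
L=np.array([[-65,-50,12],[-65,50,12],[65,-50,12],[65,50,12],[-41,-29,14],[-41,29,14]])/1e3
obs=A([(1,84),(661,47),(200,457),(584,444),(173,196),(517,174)])
F=lambda p,L:proj(fr(*p[:3],L),"wrist",wp)
f=least_squares(lambda p:(F(p,L)-obs).ravel(),[.458,-.194,1.425],loss="soft_l1"); print("tray",f.x.round(4),(F(f.x,L)-obs).round(1).tolist())
R0=np.array([[-32,-20,0],[-32,20,0]])/1e3; obr=A([(239,272),(483,272)])
for zr in (.0267,.0237):
    g=least_squares(lambda p:(F(p,R0+[0,0,zr])-obr).ravel(),[.459,-.194,1.32]); print("rack",g.x.round(4),g.fun.round(1))
    t,r=f.x,g.x
    c,s=np.cos(t[2]),np.sin(t[2]); d=t[:2]-r[:2]; print("rack->tray in tray axes mm",1e3*np.array([c*d[0]+s*d[1],-s*d[0]+c*d[1]]),"world",1e3*d,"yaw diff deg",np.degrees(t[2]-r[2]))
E
python3 tr2.py
```

```text
tray [ 0.4568 -0.1886  1.4285] [[-0.8, 2.4], [3.7, -2.0], [-0.4, 1.8], [-0.5, 1.1], [-0.5, 0.2], [0.6, 0.2]]
rack [ 0.4571 -0.1906  1.3367] [ 0.1 -0.  -0.1 -0. ]
rack->tray in tray axes mm [1.95662152 0.50651251] world [-0.22393451  2.00867519] yaw diff deg 5.2596073004968105
rack [ 0.458  -0.1869  1.3365] [ 1.3 -0.2 -1.3 -0.2]
rack->tray in tray axes mm [-1.8398397   0.87588648] world [-1.12793443 -1.69704189] yaw diff deg 5.271948536035606
```

```bash
python3 -c "
from h import *
p,R=st(); plan2([(p+[-.0004,.002,-.004],1),(p+[-.0004,.002,-.0165],4)]); print(R.T@[0,0,-.001]/.03)"
```

```text
t 22.55 q [-0.982  0.292 -0.17   1.601  0.485 -2.436] p [ 0.4552 -0.2053  0.0668] tilt 38.75 bearing z 75.7 F [-0.1 -0.2 -2.5] w 0.0392
R [[-0.184, -0.971, 0.155], [-0.758, 0.24, 0.606], [-0.626, -0.006, -0.78]]
[0.04, 0.03, 0.14, 0, 0.06, 0.0, 0.08, 0, 0.07, 0.0, 0.08, 0, 0.06, 0.0, 0.09, 0, 0.07, 0.0, 0.08, 0] max 0.14 end [ 0.4548 -0.2034  0.0501]
[0.02086455 0.00020439 0.025995  ]
```

>>> jog_arm(
  rows=[0.04,0.03,0.14,0,0.06,0,0.08,0,0.07,0,0.08,0,0.06,0,0.09,0,0.07,0,0.08,0,0,0,0,0],
)

```text
t: 23.15
tool_pos: [0.4544, -0.2028, 0.0491]
eef_rot: [-1.574, 2.007, 0.549]
force: [-0.7, 0.3, -3.0]
width: 0.0393
```

```bash
python3 -c "
from h import *
st()
grab('wrist','w8')
im=cv2.imread('pics/w8_raw.png'); cv2.imwrite('pics/w8c.png',cv2.resize(im[90:290,195:445],None,fx=3,fy=3,interpolation=cv2.INTER_CUBIC))"
```

```text
t 23.15 q [-0.98   0.307 -0.186  1.57   0.485 -2.435] p [ 0.4544 -0.2028  0.0491] tilt 38.81 bearing z 75.8 F [-0.7  0.3 -3. ] w 0.0393
R [[-0.184, -0.971, 0.154], [-0.757, 0.24, 0.607], [-0.627, -0.005, -0.779]]
```

View pics/w8c.png

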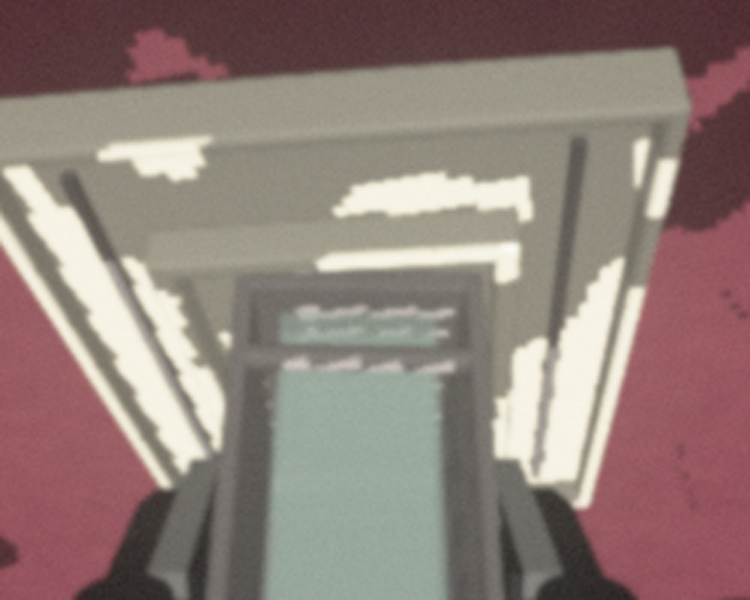

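```bash
cat > tr3.py <<'E'
from h import *
wp=(np.array([0.4544,-0.2028,0.0491]),np.array([-1.574,2.007,0.549]))
A=lambda L:np.array(L)/3+[195,90]
L=np.array([[-65,50,12],[65,50,12],[-41,-29,14],[-41,29,14],[-65,50,0]])/1e3
obs=A([(686,104),(588,505),(147,268),(519,244),(675,48)])
F=lambda p,L:proj(fr(*p[:3],L),"wrist",wp)
f=least_squares(lambda p:(F(p,L)-obs).ravel(),[.458,-.194,1.425],loss="soft_l1"); print("tray",f.x.round(4),(F(f.x,L)-obs).round(1).tolist())
R0=np.array([[-32,-20,0],[-32,20,0]])/1e3; obr=A([(237,275),(484,275)])
for zr in (.0095,.0085):
    g=least_squares(lambda p:(F(p,R0+[0,0,zr])-obr).ravel(),[.459,-.194,1.32]); print("rack",g.x.round(4),g.fun.round(1))
    t,r=f.x,g.x
    c,s=np.cos(t[2]),np.sin(t[2]); d=t[:2]-r[:2]; print("rack->tray in tray axes mm",1e3*np.array([c*d[0]+s*d[1],-s*d[0]+c*d[1]]),"world",1e3*d,"yaw diff deg",np.degrees(t[2]-r[2]))
im=cv2.imread('pics/w8_raw.png')[90:290,195:445]; im=cv2.resize(im,None,fx=3,fy=3,interpolation=cv2.INTER_CUBIC)
for (p,hx,hy,z,c) in [(f.x,.037,.025,.014,(0,255,0)),(f.x,.065,.05,.012,(0,255,0)),(f.x,.037,.025,.006,(255,255,0)),(g.x,.032,.02,.0095,(0,0,255))]:
    q=(F(p,[[a*hx,b*hy,z] for a,b in [(1,1),(1,-1),(-1,-1),(-1,1)]])-[195,90])*3
    cv2.polylines(im,[q.astype(int)],True,c,1,cv2.LINE_AA)
cv2.imwrite('pics/o8.png',im)
E
python3 tr3.py
```

```text
tray [ 0.4569 -0.1899  1.4335] [[1.3, 1.1], [0.3, 0.1], [-1.4, 0.0], [0.5, 0.3], [-0.9, -0.8]]
rack [ 0.4565 -0.1879  1.3349] [ 0.6 -0.1 -0.6 -0.1]
rack->tray in tray axes mm [-1.92153616 -0.68188893] world [ 0.41244839 -1.99678743] yaw diff deg 5.646854506702609
rack [ 0.4568 -0.1867  1.3349] [ 1.  -0.2 -1.  -0.2]
rack->tray in tray axes mm [-3.19607304 -0.55238109] world [ 0.10969937 -3.2416005 ] yaw diff deg 5.649243769754347
```

View pics/o8.png

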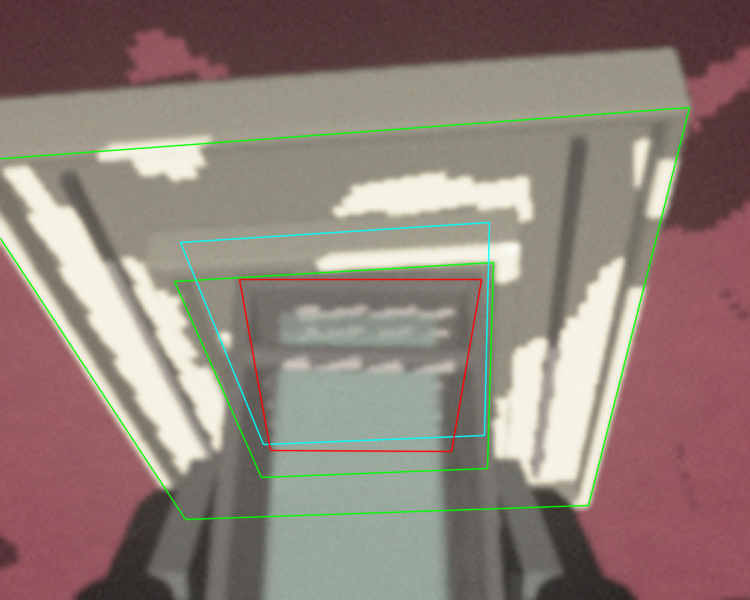

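>>> jog_arm(
  rows=[0.04,-0.01,-0.03,0,0.02,0,0.03,0,0.02,0,0.03,0,0,0,0,0],
)

```text
t: 23.6
tool_pos: [0.4545, -0.2044, 0.0473]
eef_rot: [-1.574, 2.007, 0.548]
force: [-0.4, 0.8, -3.1]
width: 0.039
```

```bash
python3 -c "
from h import *
st()"
```

```text
t 23.6 q [-0.982  0.312 -0.184  1.568  0.484 -2.436] p [ 0.4545 -0.2044  0.0473] tilt 38.79 bearing z 75.7 F [-0.4  0.8 -3.1] w 0.039
R [[-0.184, -0.971, 0.154], [-0.757, 0.24, 0.607], [-0.626, -0.005, -0.779]]
```

>>> jog_arm(
  rows=[0.02,0,0.03,0,0,0,0,0,0.01,0,0.01,0,0,0,0,0],
)

```text
t: 24.0
tool_pos: [0.4547, -0.2044, 0.0467]
eef_rot: [-1.574, 2.007, 0.548]
force: [-3.5, -0.1, 6.5]
width: 0.0393
```

>>> jog_arm(
  rows=[-0.006,0,-0.008,0,0,0,0,0],
)

```text
t: 24.2
tool_pos: [0.4546, -0.2044, 0.0467]
eef_rot: [-1.574, 2.007, 0.548]
force: [-2.9, 0.1, 6.4]
width: 0.0389
```

```bash
python3 -c "
from h import *
st()
grab('wrist','w9')
im=cv2.imread('pics/w9_raw.png'); cv2.imwrite('pics/w9c.png',cv2.resize(im[90:290,195:445],None,fx=3,fy=3,interpolation=cv2.INTER_CUBIC))"
```

```text
t 24.2 q [-0.982  0.313 -0.184  1.567  0.485 -2.436] p [ 0.4546 -0.2044  0.0467] tilt 38.79 bearing z 75.7 F [-2.9  0.1  6.4] w 0.0389
R [[-0.184, -0.971, 0.155], [-0.757, 0.24, 0.607], [-0.626, -0.005, -0.779]]
```

View pics/w9c.png

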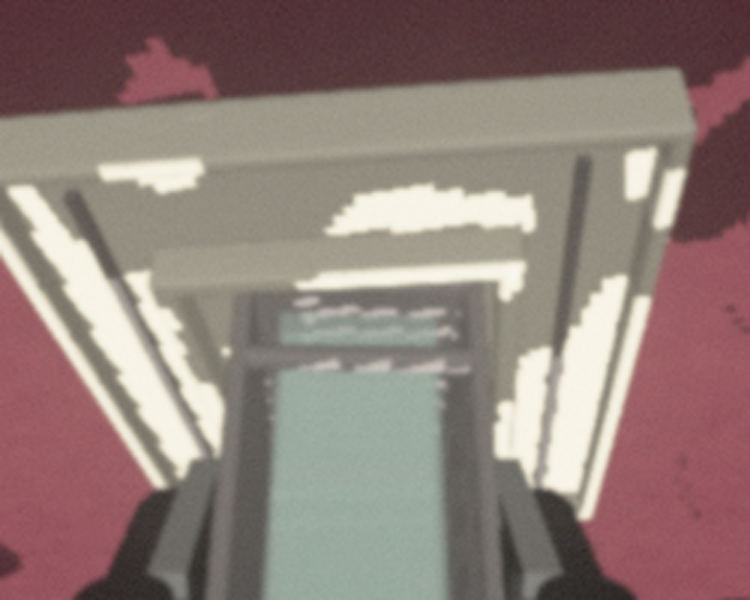

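>>> jog_arm(
  rows=[-0.012,0,-0.016,0,0,0,0,0],
)

```text
t: 24.45
tool_pos: [0.4546, -0.2044, 0.0468]
eef_rot: [-1.575, 2.007, 0.548]
force: [-1.6, -1.1, 1.7]
width: 0.0394
```

>>> jog_arm(
  rows=[0,0,0,0,0,0,0,0,0,0,0,0,0,0,0,0],
  jaw=0.5,
)

```text
t: 24.85
tool_pos: [0.4546, -0.2044, 0.0468]
eef_rot: [-1.574, 2.007, 0.548]
force: [0.6, -0.3, -0.2]
width: 0.0641
```

```bash
python3 -c "
from h import *
st()
grab('wrist','w10')
im=cv2.imread('pics/w10_raw.png'); cv2.imwrite('pics/w10c.png',cv2.resize(im[90:350,170:470],None,fx=2.3,fy=2.3,interpolation=cv2.INTER_CUBIC))"
```

```text
t 24.85 q [-0.982  0.313 -0.184  1.567  0.485 -2.436] p [ 0.4546 -0.2044  0.0468] tilt 38.78 bearing z 75.7 F [ 0.6 -0.3 -0.2] w 0.0641
R [[-0.184, -0.971, 0.155], [-0.758, 0.24, 0.607], [-0.626, -0.005, -0.78]]
```

View pics/w10c.png

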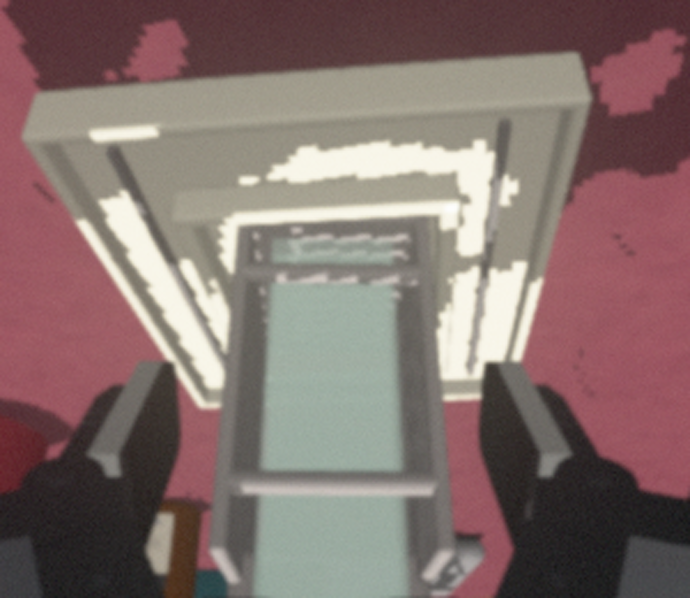

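>>> jog_arm(
  rows=[0,0,-0.2,0,0,0,-0.5,0,0,0,-0.8,0,0,0,-1,0,0,0,-1,0,0,0,-1,0,0,0,-1,0,0,0,0,0,0,0,0,0],
  jaw=1,
)

```text
t: 25.8
tool_pos: [0.429, -0.3056, 0.1761]
eef_rot: [-1.574, 2.008, 0.546]
force: [-0.2, -0.2, -0.9]
width: 0.0855
```

```bash
python3 -c "
from h import *
st()
grab('wrist','w11'); grab('scene','c11',(230,130,240,220),3.3); grab('side','s11',(215,150,180,250),2.4)"
```

```text
t 25.8 q [-1.109  0.39   0.148  1.874  0.422 -2.558] p [ 0.429  -0.3056  0.1761] tilt 38.72 bearing z 75.6 F [-0.2 -0.2 -0.9] w 0.0855
R [[-0.184, -0.97, 0.156], [-0.758, 0.241, 0.606], [-0.625, -0.006, -0.78]]
```

View pics/w11.png

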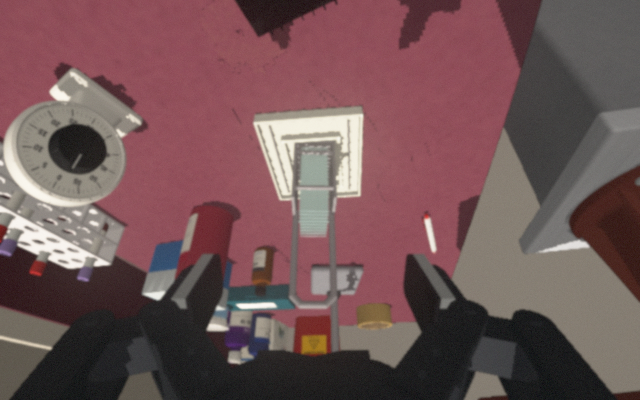

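View pics/c11.png

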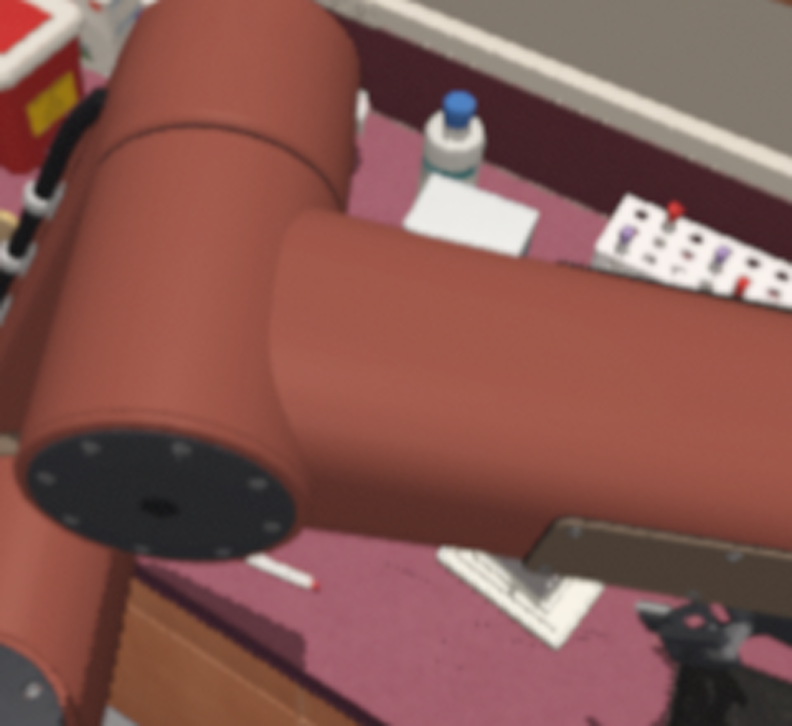

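View pics/s11.png

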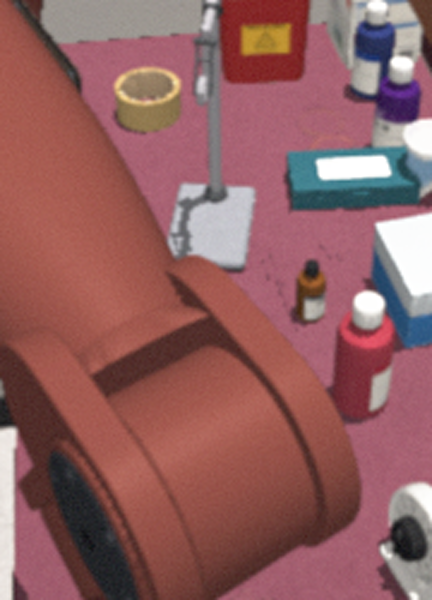

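```bash
python3 -c "
import cv2
im=cv2.imread('pics/w11_raw.png'); cv2.imwrite('pics/w11c.png',cv2.resize(im[95:215,240:380],None,fx=5,fy=5,interpolation=cv2.INTER_CUBIC))"
```

```text
(no output)
```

View pics/w11c.png

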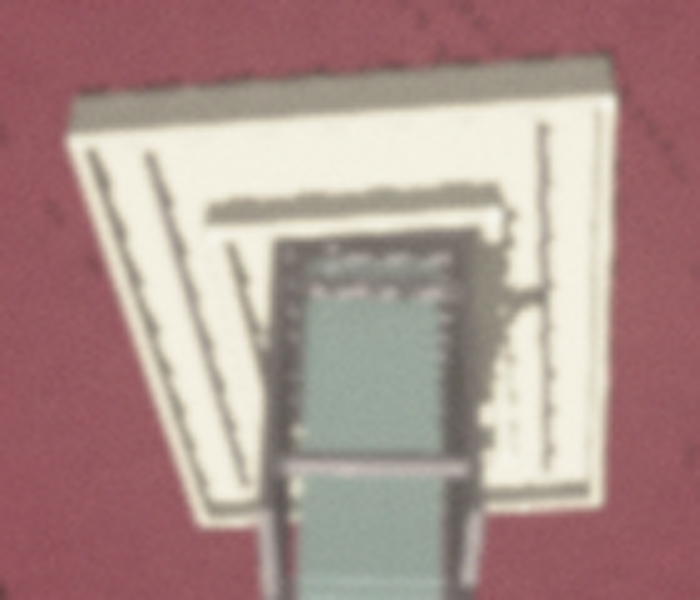

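```bash
python3 -c "
from ov import *
im=cv2.imread('pics/w11_raw.png')
wp=(np.array([.429,-.3056,.1761]),np.array([-1.574,2.008,.546]))
P=lambda p,L:proj(fr(*p,L),'wrist',wp)
def poly(p,L,c,cl=True): cv2.polylines(im2,[((P(p,L)-[230,90])*3).astype(int)],cl,c,1,cv2.LINE_AA)
im2=cv2.resize(im[90:320,230:400],None,fx=3,fy=3,interpolation=cv2.INTER_CUBIC)
t=[.457,-.1895,1.429]; r=[.4568,-.1892,1.335]
sq=[(1,1),(1,-1),(-1,-1),(-1,1)]
for hx,hy,z in [(.065,.05,.012),(.037,.025,.014)]: poly(t,[[a*hx,b*hy,z] for a,b in sq],(0,255,0))
for z in (.006,.076): poly(r,[[a*.032,b*.02,z] for a,b in sq],(0,0,255))
poly(r,[[0,-.017,.076],[0,-.017,.159],[0,.017,.159],[0,.017,.076]],(255,0,255),False)
cv2.imwrite('pics/o11.png',im2[:600])
"
```

```text
(no output)
```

View pics/o11.png

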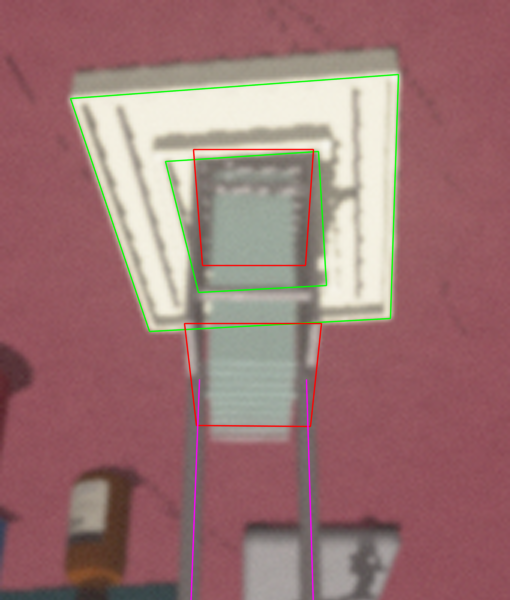

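```bash
python3 -c "
from workcell import manip
print(manip.sign_off())"
```

```text
the job is handed in; nothing more can be done
None
```

The rack is off the hook and standing upright inside the tray's rim. I let go, backed the arm clear and handed the job in at about 26 s of the 45 s allowed.

**Tilting the tool:** the jog moves cannot tilt the tool. I got the 39° slant by pushing against the wrist joint's limit, where each row leaves a small tilt behind. Some of it was lost on the first way over to the stand and had to be redone.

**Taking it off the hook:**
- I gripped the flat sides (opening 39.7 mm) and lifted about 1 to 2 mm.
- I then pressed the keeper back about 20 mm, at about 2.5 N.
- I raised the rack 28 mm in total and drew it off forwards.
- The pull stayed near the rack's own weight, and the readings between moves never passed about 5 N.
- The arm hid the hook from the fixed cameras, so I judged that the bail cleared the nose by force and travel, not by sight.

**Setting it down:**
- The rack touched the floor within about 1 mm of the expected height, at about 9 N.
- I eased that to about 4 N before letting go.

**Last checks:**
- The last wrist picture shows the rack inside the rim, and its bail matches the outline of a flat, upright rack. The rack's far end was out of sight. I take it to be inside the rim from the height at contact and because nothing shifted on release.
- The rack stands turned about 5° relative to the tray. I left that because correcting it with the slanted tool would have tipped the rack.
- My estimates of how centred the rack was differed by about 2 mm between views. Estimated clearance to the rim is 2 to 3 mm a side.
- The bottles and the tape roll look to be where they were. I did not measure them.

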